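Flick the pawl of a bench lifter free with its release bar and let the tray down

ROBOT

A 6-joint arm with a two-finger parallel gripper is mounted at the origin on a cart in front of the work surface, level with it; the furniture and walls round the work are solid. World frame = base frame: x ahead of the robot, y to its left, z up, the work surface at z = 0. Lengths are in mm, angles in rad, forces in N, time in s.
With the tool pointing down it reaches from about 400 to 925 mm from the base axis. Payload 12.5 kg.
Tool frame: the origin (TCP) lies midway between the tips of the shut fingers; the grasp point (between the pads) lies 19 mm behind it (env.tcp_to_grasp is the distance from the TCP to the grasp point, in mm); z points along the fingers, y is the line along which they close (so a half turn about z gives the same grasp; the last joint's range is limited). The gripper opens to 95 mm and grips with 3 to 60 N. Pads are 20 mm wide; open, the fingers measure 119 mm over their backs; the gripper's body (75 mm by 180 mm) begins 59 mm behind the grasp point.
Start: joints at [1.031, 0.491, 1.559, -0, 1.092, -0.106], TCP at [262.687, 567.135, 214.661] pointing down, gripper open.
Joint ranges: [-3.1, 3.1], [-0.84, 2.19], [0.05, 2.79], [-1.13, 4.28], [0.06, 2.93], [-2.69, 2.69]. Speed limits (rad/s): [2.22, 2.22, 2.79, 3.14, 3.14, 3.14].

INTERFACE

Orientations are given as [roll, pitch, yaw] about the fixed x, y, z axes, in that order (R = Rz(yaw) Ry(pitch) Rx(roll)).
In Python, from cell import env gives the robot as it stands. The module is installed in compiled form; this text tells all that it offers.
- The arm moves only by the tool step_arm, never from a script. Its argument "plan" is a list that holds one entry, the list of rows, each a list of 5 numbers: the shift along the tool's x, y, z in mm, then the turn about the tool's z in degrees, then the opening, from -1 (shut) to 1 (fully open). A call has 1 to 8 rows; each row is the pose to reach, as a shift and turn from the pose commanded when the call began, along the tool's axes at that moment; what a row does not reach only later rows make up. A row lasts 1/12 s, in which the tool goes at most 41.7 mm and 7.16 degrees, less where a joint would pass 70% of its speed; a pose out of reach is approached as far as the arm can. A call with a gripper value outside its range is refused whole. The fingers move at their own pace and stop on an object; the grip force is fixed at half the most. Time passes only in rows, so rows that repeat a pose let the fingers close. It gives the time, the measured TCP pose, the force, the opening and the grip force at its end, in the units of the state.
- env.state(): the state, without advancing time (a new reading comes with each control period).
- env.read_camera(name): name is "scene" or "top"; returns the picture (400x640x3 uint8, blue, green, red); there is no depth.
- env.get_calibration(name): a dict with "K" (3x3 intrinsics, pixels), "extrinsics" (4x4, takes a point from world to camera coordinates). Camera axes: x right, y up, looking along -z (the intrinsics and any distortion apply to the point x, -y, -z); pixel columns grow to the right and rows downward; lengths in mm; the calibration is good to about 2 mm. A picture is of the moment at which its call begins. get_calibration takes no time and is no camera call.
- env.job_done(): hands the job in; it is judged then, once.
The state is a dict: "t": time; "joints": joint angles; "qvel": joint speeds; "tau": joint torques, N m; "eef_pos": TCP position; "tcp_rot": TCP orientation; "ft_force": force on the tool from outside, world axes, zero at the start; "moment": the same for the moment, N m; "opening": opening from 0.0 (shut) to 1.0 (fully open); "grip_force": force on a finger pad.
Only numpy, scipy, OpenCV 4.12 (cv2) and the standard library are available. Lean on these libraries where they do the work, as an engineer would, in place of code of your own. Each camera call takes 0.05 s, during which the arm holds its last target. There are 200 camera calls.

TASK

Let the small hand-winch lifter's tray all the way down: take the release bar from its rest, slide its rod under the sprung pawl of the ratchet wheel and ease the pawl up clear of the teeth against its rubber stop, gently and without forcing it, and keep it held there while the tray with its label rolls sinks until it stops at the bottom. Then draw the bar out and lay it back in its rest as it was. Keep the hand itself off the lifter, and leave the other things on the bench alone.

Things in the scene. Friction and masses are not known exactly. Their poses are not given: they have to be found in the camera images.
- lifter: Grey bench lifter 190x190x310 mm, fixed. Origin under the mast, z up, +x from the winch side to the tray; the winch faces -x. The winch plate (front face at x -20) is clamped in slots and sits up to 7 mm higher or lower than the heights given here, with its wheel, pawl and stop: find the pawl by feel. Let go, the pawl drops into the next tooth. Over 9 N of the bar on any part of it is too much.
- wheel_axis (a point): Nominal middle of the steel ratchet wheel's front face: (-45, 0, 125) mm in the lifter, axes as its; 12 teeth, 76 mm across, 14 thick; a square shaft end stands 21 mm out of it. Goose-necked pawl above: nose in the teeth at the wheel's top, flat shank along +y, pivot bolt at y +80; front face at x -45, back at x -29.
- pawl_gap (a point): Nominal middle of the gap where the rod goes in along +x, under the shank at the pawl's front: (-45, 36, 159) mm in the lifter, axes as its. Nominally 13 mm below the shank's flat underside, 11 mm over the wheel's teeth. Lifting the pawl 5 mm here clears the teeth; at 8 mm it meets a stiff rubber stop; the bar dips, so the hand rises 1 to 4 mm more. Push the rod in 15 to 20 mm.
- tray (a joint): Height in m of the tray (112x166 mm, two label rolls on it, beyond the mast) above its lowest position; starts at 0.07 to 0.10, caught by the pawl; damped, sinks 10 to 22 mm/s while the pawl is held clear. The load pinches the sprung pawl: the rod's push rises to 3 to 7 N, drops to 2 to 3 N as the pawl breaks free, rises again on the stop: hold 5 to 7 N there (4 at least).
- bar: Release bar, loose, 0.12 kg: black flat-sided grip 90 long, 20 wide (y), 24 high (z), then a round steel rod 8 mm thick with a round end. Origin on the axis in the middle of the grip; x along the bar, rod end at x +135 mm, grip ends at x +45; z up as it lies. It balances at x +33. Gripped firmly at x +20 the rod end hangs up to 5 mm low and gives about 2 N per mm.
- bar_rest: Fixed dark steel rest, 160x50 mm base plate 5 mm thick. Origin under the seat point, x along the bar, z up. Grip lies in a flared U (24 mm inside, 43 mm at its mouth, at x -40 to -30, floor z 30, cheeks to z 53); rod lies in a V at x +90 to +100 (mouth 28 mm wide, up to z 46). Free between x -30 and +90 for fingers.
- rest_seat (a point): Where the bar's origin lies when it is home in the rest, 42 mm above the bench; axes as the rest's.
- stapler: Desk stapler 34x131x46 mm on the bench, a bystander; origin under its centre.
- tape_duct: Roll of grey tape, 103 mm across, 48 high, lying on the bench, a bystander; origin under its centre.
- green_box: Green carton 56x80x30 mm on the bench, a bystander; origin under its centre.

How it is judged:
By the outcome, as a careful person would: the job done as asked, in the order asked, and still so for the second after the job is handed in, with the robot touching nothing.
It also fails if it takes over 72 s, if anything falls off the work surface, if the arm or the gripper's body presses on something with over 40 N, if the wrist force passes 120 N, or if a joint passes its speed limit or range.

## Working session

There is one attempt and no reset: what is moved stays moved. The work goes in short steps, Python scripts to look and compute and a tool call to move; the robot and the scene stay as the last step left them, time stands still between calls to the robot, and variables do not carry over. Pictures are saved under pics/ and viewed, at most 10 in all, crops included, and the job is handed in when it is done.

Besides the shell and the picture viewer there is one more tool, called after "Request:" as name(argument=value, ...), one argument or row to a line, values as JSON. step_arm: Moves the arm, as the interface text tells. Its arguments: {"type":"object","properties":{"plan":{"type":"array"}},"required":["plan"]}

```bash
mkdir -p pics; python3 - <<'E'
from cell import env
import cv2,numpy as np
print(env.state())
for n in("scene","top"):
    cv2.imwrite(f"pics/{n}0.png",env.read_camera(n)); c=env.get_calibration(n); print(n,{k:np.round(v,3).tolist() if hasattr(v,'__len__') else v for k,v in c.items()})
E
```

```text
{'t': 0.0, 'joints': array([ 1.03141774e+00,  4.91571493e-01,  1.55949155e+00,  1.66196439e-05,
        1.09167481e+00, -1.05582516e-01]), 'qvel': array([-0.00019838,  0.00079609,  0.00036243, -0.00143238, -0.00152608,
       -0.00045114]), 'tau': array([ 1.18319022e-03, -6.12642860e+01, -2.58178514e+01,  6.92993961e-02,
        4.82271519e-02, -1.42162794e-04]), 'eef_pos': array([262.53172578, 566.90408009, 214.03983247]), 'tcp_rot': array([-3.14045538e+00, -1.35346560e-04,  2.70778883e+00]), 'ft_force': array([-0.15879252,  0.17226315,  0.27388685]), 'moment': array([-0.04379927, -0.00434682, -0.04621435]), 'grip_force': 0.0, 'opening': 1.0014870614076292}
scene {'K': [[385.336, 0.0, 323.134], [0.0, 385.336, 199.556], [0.0, 0.0, 1.0]], 'extrinsics': [[0.487, -0.873, -0.011, -57.813], [0.655, 0.357, 0.666, -532.701], [-0.578, -0.332, 0.746, -566.355], [0.0, 0.0, 0.0, 1.0]]}
top {'K': [[482.695, 0.0, 314.192], [0.0, 482.695, 201.617], [0.0, 0.0, 1.0]], 'extrinsics': [[-0.001, -1.0, 0.004, 247.651], [0.988, -0.001, 0.154, -541.278], [-0.154, 0.004, 0.988, -1123.207], [0.0, 0.0, 0.0, 1.0]]}
```

View pics/scene0.png

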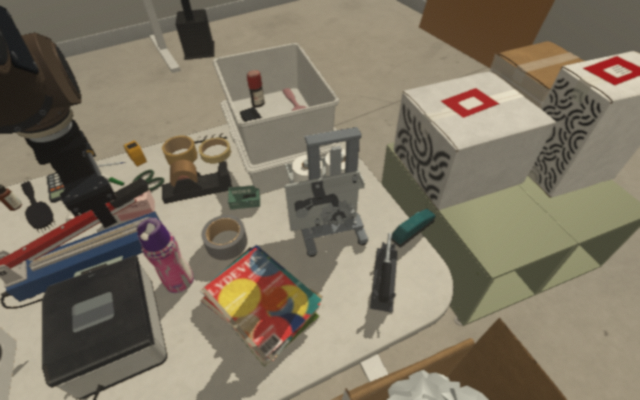

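View pics/top0.png

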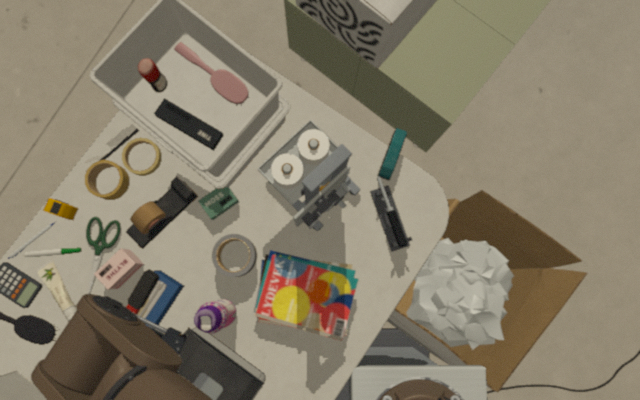

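The scene shows the lifter at about (325,200), with the winch facing the camera. The bar in its rest is at (385,275) and the stapler at (413,228). The top view shows the rest at (390,215) and the lifter at (310,175). I'll enlarge both.

```bash
python3 - <<'E'
import cv2,numpy as np
a=cv2.imread("pics/scene0.png")[115:325,270:450]; b=cv2.imread("pics/top0.png")[110:260,250:430]
a=cv2.resize(a,(396,462),interpolation=3);b=cv2.resize(b,None,fx=462/150*.72,fy=462/150*.72,interpolation=3)
b=cv2.copyMakeBorder(b,0,462-b.shape[0],0,0,0)
print(a.shape,b.shape); cv2.imwrite("pics/z.png",np.hstack([a,b]))
E
```

```text
(462, 396, 3) (462, 399, 3)
```

View pics/z.png

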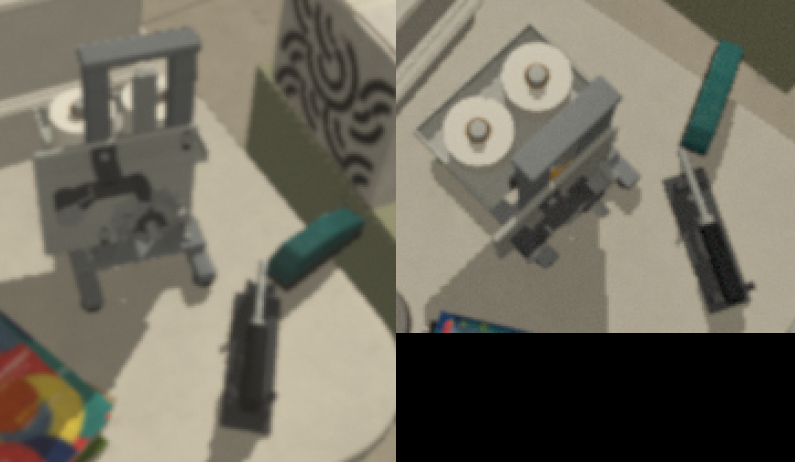

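Rod end in the top view is at about (379.4,178.5) and the grip end at about (403,246). Next I'll refine these with masks and triangulate the lifter's features.

```bash
cat > h.py <<'E'
import numpy as np,cv2
from cell import env
def ray(n,uv):
    c=env.get_calibration(n);K=np.array(c["K"]);E=np.array(c["extrinsics"])
    p=np.linalg.solve(K,[uv[0],uv[1],1.]);d=E[:3,:3].T@(p*[1,-1,-1]);return -E[:3,:3].T@E[:3,3],d/np.linalg.norm(d)
def onz(n,uv,z):
    o,d=ray(n,uv);return o+d*(z-o[2])/d[2]
def tri(a,b):
    o,d=ray("scene",a);p,e=ray("top",b)
    s=np.linalg.lstsq(np.c_[d,-e],p-o,rcond=None)[0];u=o+s[0]*d;v=p+s[1]*e
    return (u+v)/2,np.linalg.norm(u-v)
def proj(n,X):
    c=env.get_calibration(n);K=np.array(c["K"]);E=np.array(c["extrinsics"])
    q=E[:3,:3]@X+E[:3,3];q=K@(q*[1,-1,-1]);return q[:2]/q[2]
E
python3 - <<'E'
from h import *
S=lambda x,y:(270+x/2.2,115+y/2.2)
T=lambda x,y:(250+(x-396)/2.2176,110+y/2.2176)
np.set_printoptions(precision=1,suppress=True)
for nm,p,z in [("tip",T(683,151),42),("junc",T(708,222),46),("gripend",T(735,302),50)]: print(nm,T(0,0) and p,onz("top",p,z))
print("tip s",onz("scene",S(262,262),42),"end s",onz("scene",S(250,410),42))
# mast crossbar top corners, z=310
for nm,a,b in [("L-front?",S(80,51),T(514,157)),("R back",S(198,32),T(606,80))]:
    print(nm,onz("top",b,310),onz("scene",a,310),tri(a,b))
print("spools",[onz("top",T(*q),z) for q in((479,130),(537,75)) for z in (150,)])
print("feet",[onz("top",T(*q),15) for q in((545,257),(627,178))],[onz("scene",S(*q),15) for q in((92,298),(206,272))])
print("plate top edge",[onz("top",T(*q),200) for q in((500,240),(617,132))])
E
```

```text
tip (379.4191919191919, 178.09163059163058) [599.2  88.4  42. ]
junc (390.6926406926407, 210.1082251082251) [520.1  63.7  46. ]
gripend (402.8679653679653, 246.18326118326118) [433.5  37.8  50. ]
tip s [597.9  88.6  42. ] end s [432.6  31.6  42. ]
L-front? [539.  268.5 310. ] [532.2 263.2 310. ] (array([540.7, 268.6, 301.8]), np.float64(0.006442605650734336))
R back [605.6 190.5 310. ] [604.  185.2 310. ] (array([607.9, 188.7, 305.6]), np.float64(3.5747276980160407))
spools [array([598.4, 306.5, 150. ]), array([654.9, 248.7, 150. ])]
feet [array([485.5, 239.7,  15. ]), array([574. , 147.9,  15. ])] [array([485.6, 235.4,  15. ]), array([575.7, 142.4,  15. ])]
plate top edge [array([482.2, 283.5, 200. ]), array([585.1, 173. , 200. ])]
```

```bash
python3 - <<'E'
from h import *
np.set_printoptions(precision=1,suppress=True)
T=lambda x,y:(250+(x-396)/2.2176,110+y/2.2176)
o=np.mean([onz("top",T(*q),310) for q in((514,155),(605,80),(620,97),(527,177))],0);o[2]=0
print("o",o)
# rod: bright pixels along the rod, in top
im=cv2.imread("pics/top0.png");hs=cv2.cvtColor(im,6)
m=np.zeros(im.shape[:2],bool);
P0,P1=np.array([379.4,178.1]),np.array([402.9,246.2]);d=(P1-P0)/np.linalg.norm(P1-P0);n=np.array([-d[1],d[0]])
for s in (8,14,20,26,45,55,65):
    pts=[P0+d*s+n*t for t in np.arange(-12,12.1,1)]
    print(s,[int(cv2.getRectSubPix(hs,(1,1),tuple(map(float,p)))[0,0]) for p in pts])
y=np.deg2rad(44);R=np.array([[np.cos(y),-np.sin(y),0],[np.sin(y),np.cos(y),0],[0,0,1]])
out=[]
for nm,(x0,y0,w,h) in {"scene":(284,165,80,100),"top":(285,160,80,70)}.items():
    f=4.9;a=cv2.resize(cv2.imread(f"pics/{nm}0.png")[y0:y0+h,x0:x0+w],None,fx=f,fy=f,interpolation=cv2.INTER_CUBIC)
    for X,c in [((-45,0,125),(0,0,255)),((-45,36,159),(0,255,0)),((-45,36,172),(255,0,0)),((-45,80,172),(0,255,255)),((-66,0,125),(255,0,255))]:
        uv=(proj(nm,R@np.array(X,float)+o)-[x0,y0]+.5)*f;cv2.circle(a,tuple(int(v) for v in uv),3,c,-1)
    out.append(cv2.copyMakeBorder(a,0,490-a.shape[0],0,0,0))
cv2.imwrite("pics/z2.png",np.hstack(out))
E
```

```text
o [564.8 224.    0. ]
8 [116, 117, 115, 114, 115, 116, 115, 113, 105, 107, 108, 116, 134, 136, 117, 104, 114, 132, 147, 154, 150, 148, 150, 148, 147]
14 [163, 147, 127, 117, 115, 106, 83, 62, 55, 54, 65, 102, 134, 135, 108, 75, 65, 63, 68, 67, 58, 50, 55, 65, 70]
20 [166, 166, 164, 165, 164, 146, 111, 80, 69, 66, 76, 103, 132, 132, 110, 99, 89, 75, 58, 49, 49, 51, 50, 51, 57]
26 [166, 166, 167, 167, 165, 148, 114, 81, 70, 73, 84, 115, 139, 128, 97, 60, 54, 49, 50, 51, 48, 48, 47, 48, 56]
45 [165, 166, 166, 166, 165, 144, 105, 68, 44, 24, 24, 28, 32, 31, 28, 23, 28, 51, 65, 65, 57, 54, 58, 66, 72]
55 [166, 166, 168, 166, 162, 139, 100, 66, 41, 30, 31, 32, 32, 33, 28, 24, 24, 32, 48, 50, 49, 52, 49, 49, 59]
65 [164, 155, 131, 121, 118, 99, 73, 52, 38, 33, 29, 30, 33, 34, 25, 23, 24, 45, 57, 62, 55, 53, 44, 47, 56]
```

View pics/z2.png

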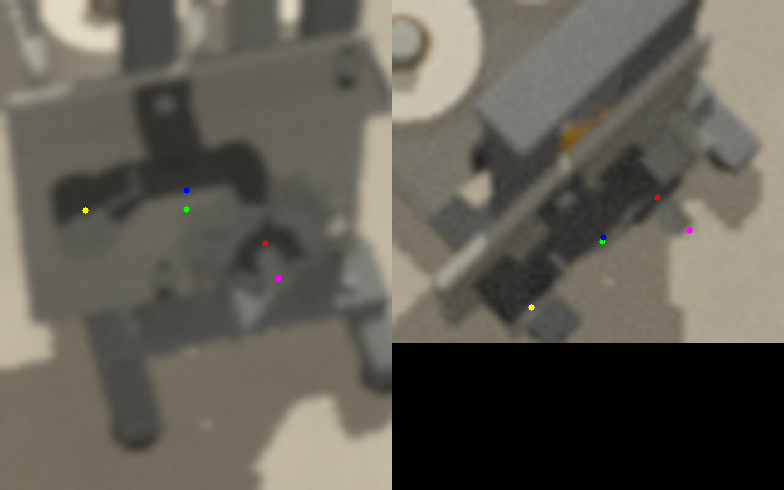

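The overlay agrees with the picture: the projected gap at scene crop (186,209) lies just under the dark shank. So the lifter is at about (565,224) with yaw 44°, and the bar origin is at about (474,50) with yaw 17°. Moving above the bar now.

Request:
step_arm(
  plan=[
    [[0, 0, -40, 0, 1], [0, 0, -80, 0, 1], [0, 0, -116, 0, 1], [-30, -26, -116, -7, 1], [-60, -52, -116, -14, 0.6], [-90, -78, -116, -21, 0.2], [-120, -104, -116, -28, 0.2], [-150, -130, -116, -35, 0.2]],
  ],
)

```text
t: 0.77
eef_pos: [343.0, 387.6, 330.5]
tcp_rot: [-3.141, -0.0, -2.972]
ft_force: [1.3, 0.1, 0.4]
opening: 0.775
grip_force: 0.0
```

```bash
cat >> h.py <<'E'
def go(x,y,z,yawdeg):
    s=env.state();p=s["eef_pos"];r=s["tcp_rot"];w=r[2];d=np.array([x,y,z])-p
    tx=np.array([np.cos(w),np.sin(w)]);ty=np.array([np.sin(w),-np.cos(w)])
    print("t%.2f pos"%s["t"],np.round(p,1),"rot",np.round(np.rad2deg(r),2),"F",np.round(s["ft_force"],2),"| shift x %.1f y %.1f z %.1f turn %.2f"%(d[:2]@tx,d[:2]@ty,-d[2],-((yawdeg-np.rad2deg(w)+180)%360-180)))
E
python3 -c "
from h import *
go(493,56,120,197)"
```

```text
t0.77 pos [343.  387.6 330.5] rot [-1.7999e+02 -1.0000e-02 -1.7026e+02] F [1.3  0.08 0.36] | shift x -91.7 y -352.2 z 210.5 turn -7.26
```

Request:
step_arm(
  plan=[
    [[-10, -40, 0, -3, 0.2], [-20, -80, 0, -7, 0.2], [-30, -120, 0, -7, 0.2], [-40, -158, 0, -7, 0.2], [-50, -197, 0, -7, 0.2], [-60, -236, 0, -7, 0.2], [-70, -275, 0, -7, 0.2], [-80, -312, 0, -7, 0.2]],
  ],
)

```text
t: 1.43
eef_pos: [472.9, 92.4, 330.6]
tcp_rot: [3.142, -0.0, -2.856]
ft_force: [1.2, 1.3, -0.3]
opening: 0.601
grip_force: 0.0
```

```bash
python3 -c "
from h import *
go(493,56,120,197)"
```

```text
t1.43 pos [472.9  92.4 330.6] rot [ 180.     -0.   -163.64] F [ 1.22  1.28 -0.28] | shift x -9.0 y -40.6 z 210.6 turn -0.64
```

Request:
step_arm(
  plan=[
    [[-9, -40, 0, -0.6, 0.2], [-9, -40, 40, -0.6, 0.2], [-9, -40, 80, -0.6, 0.2], [-9, -40, 120, -0.6, 0.2], [-9, -40, 160, -0.6, 0.2], [-9, -40, 200, -0.6, 0.2], [-9, -40, 210, -0.6, 0.2], [-9, -40, 210, -0.6, 0.2]],
  ],
)

```text
t: 2.1
eef_pos: [491.0, 58.6, 117.7]
tcp_rot: [3.14, -0.006, -2.846]
ft_force: [-0.6, 1.5, 0.6]
opening: 0.6
grip_force: 0.0
```

```bash
python3 - <<'E'
from h import *
go(493,56,23,197)
a=env.read_camera("top");b=env.read_camera("scene")
a=cv2.resize(a[150:270,340:440],None,fx=4,fy=4,interpolation=2);b=cv2.resize(b[200:320,340:440],None,fx=4,fy=4,interpolation=2)
cv2.imwrite("pics/g1.png",np.hstack([a,b]))
E
```

```text
t2.10 pos [491.   58.6 117.7] rot [ 179.89   -0.33 -163.04] F [-0.63  1.46  0.56] | shift x -1.2 y -3.1 z 94.7 turn -0.04
```

View pics/g1.png

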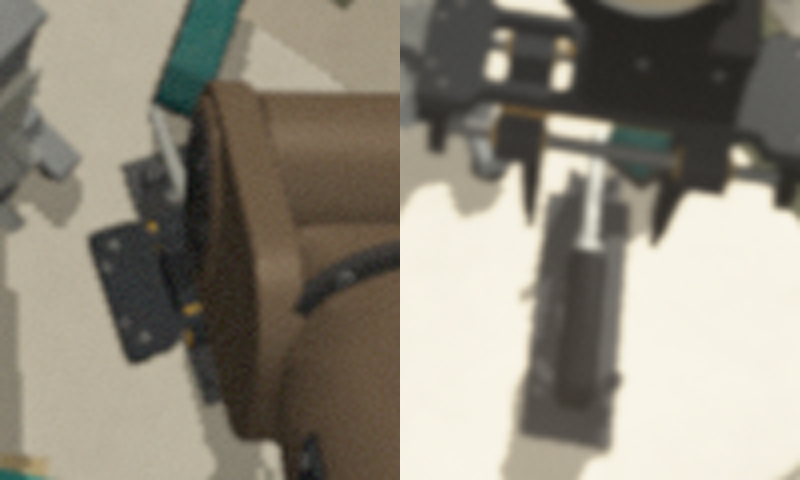

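The fingers straddle the bar: in the scene crop the tips are at (530,220) and (655,240), with the rod at 595 between them. I'll descend partway and check.

Request:
step_arm(
  plan=[
    [[0, 0, 25, 0, 0.2], [0, 0, 45, 0, 0.2], [0, 0, 55, 0, 0.2], [0, 0, 55, 0, 0.2], [0, 0, 55, 0, 0.2]],
  ],
)

```text
t: 2.62
eef_pos: [493.1, 58.7, 66.6]
tcp_rot: [-3.141, 0.001, -2.845]
ft_force: [0.8, 0.7, 0.7]
opening: 0.603
grip_force: 0.0
```

```bash
python3 -c "
from h import *
go(493,55.5,23,197)"
```

```text
t2.62 pos [493.1  58.7  66.6] rot [-1.7999e+02  5.0000e-02 -1.6302e+02] F [0.84 0.69 0.68] | shift x 1.0 y -3.1 z 43.6 turn -0.02
```

Request:
step_arm(
  plan=[
    [[0, -3, 10, 0, 0.2], [0, -3, 25, 0, 0.2], [0, -3, 38, 0, 0.2], [0, -3, 43, 0, 0.2], [0, -3, 43, 0, 0.2], [0, -3, 43, 0, 0.2], [0, -3, 43, 0, -0.2], [0, -3, 43, 0, -0.3]],
  ],
)

```text
t: 3.28
eef_pos: [493.8, 55.8, 23.4]
tcp_rot: [-3.141, 0.001, -2.845]
ft_force: [-0.1, 0.1, -0.6]
opening: 0.51
grip_force: 0.0
```

Request:
step_arm(
  plan=[
    [[0, 0, 0, 0, -0.5], [0, 0, 0, 0, -0.6], [0, 0, 0, 0, -0.7], [0, 0, 0, 0, -1], [0, 0, 0, 0, -1], [0, 0, 0, 0, -1], [0, 0, 0, 0, -1], [0, 0, 0, 0, -1]],
  ],
)

```text
t: 3.95
eef_pos: [493.4, 55.9, 22.7]
tcp_rot: [3.142, 0.0, -2.845]
ft_force: [-0.6, 1.7, 3.9]
opening: 0.213
grip_force: 29.9
```

```bash
python3 -c "
from h import *
go(493,55.5,23,197);print(env.state()['grip_force'],env.state()['opening'])"
```

```text
t3.95 pos [493.4  55.9  22.7] rot [ 180.    0. -163.] F [-0.6   1.73  3.86] | shift x 0.5 y -0.3 z -0.3 turn -0.00
29.898341596126556 0.21260925985512896
```

The bar is gripped: opening 20 mm, force 30 N. Next: lift, back off, and turn towards the lifter.

Request:
step_arm(
  plan=[
    [[0, 0, -8, 0, -1], [0, 0, -25, 0, -1], [0, 0, -50, 0, -1], [0, 0, -75, 0, -1], [0, 0, -100, 0, -1], [0, 0, -115, 0, -1], [0, 0, -120, 0, -1], [12, 0, -120, 0, -1]],
  ],
)

```text
t: 4.62
eef_pos: [483.6, 52.4, 144.0]
tcp_rot: [-3.141, 0.004, -2.845]
ft_force: [-0.2, -0.6, -1.8]
opening: 0.209
grip_force: 29.8
```

Request:
step_arm(
  plan=[
    [[20, 5, 0, 0, -1], [36, 20, 0, -4, -1], [46, 36, 0, -9, -1], [56, 52, 0, -14, -1], [56, 68, 0, -19, -1], [56, 80, 0, -24, -1], [56, 86, 0, -27, -1], [56, 86, 0, -27, -1]],
  ],
)

```text
t: 5.28
eef_pos: [402.6, 119.0, 142.3]
tcp_rot: [3.141, -0.001, -2.371]
ft_force: [0.3, -0.5, -1.8]
opening: 0.207
grip_force: 29.8
```

Request:
step_arm(
  plan=[
    [[0, 0, 0, 0, -1], [0, 0, 0, 0, -1], [0, 0, 0, 0, -1]],
  ],
)

```text
t: 5.53
eef_pos: [403.4, 117.8, 142.5]
tcp_rot: [3.141, -0.0, -2.376]
ft_force: [-0.0, -0.2, 0.5]
opening: 0.206
grip_force: 29.8
```

```bash
python3 - <<'E'
from h import *
go(403,118,143,224)
print(env.state())
out=[]
for nm,(x0,y0,w,h) in {"scene":(290,165,100,120),"top":(285,150,100,120)}.items():
    im=env.read_camera(nm);cv2.imwrite(f"pics/{nm}1.png",im)
    out.append(cv2.resize(im[y0:y0+h,x0:x0+w],None,fx=4,fy=4,interpolation=2))
cv2.imwrite("pics/i1.png",np.hstack(out))
E
```

```text
t5.53 pos [403.4 117.8 142.5] rot [ 1.7999e+02 -1.0000e-02 -1.3614e+02] F [-0.04 -0.21  0.48] | shift x 0.1 y 0.4 z -0.5 turn -0.14
{'t': 5.5333, 'joints': array([ 1.26649327e-01,  3.13546062e-01,  2.12132611e+00,  8.98341800e-05,
        7.07028613e-01, -2.20971253e+00]), 'qvel': array([-0.00156932,  0.00065347, -0.0015957 , -0.00034397, -0.00071037,
       -0.0045601 ]), 'tau': array([ 2.34336834e-01, -4.12009192e+01, -1.77750742e+01, -4.02219803e-02,
        3.11409391e-02,  1.50465028e-02]), 'eef_pos': array([403.35802443, 117.80798949, 142.47472335]), 'tcp_rot': array([ 3.14136208e+00, -2.12569680e-04, -2.37609541e+00]), 'ft_force': array([-0.04329824, -0.20631902,  0.47574415]), 'moment': array([0.08865577, 0.07174699, 0.03894196]), 'grip_force': 29.83622968196869, 'opening': 0.2056931827589264}
```

View pics/i1.png

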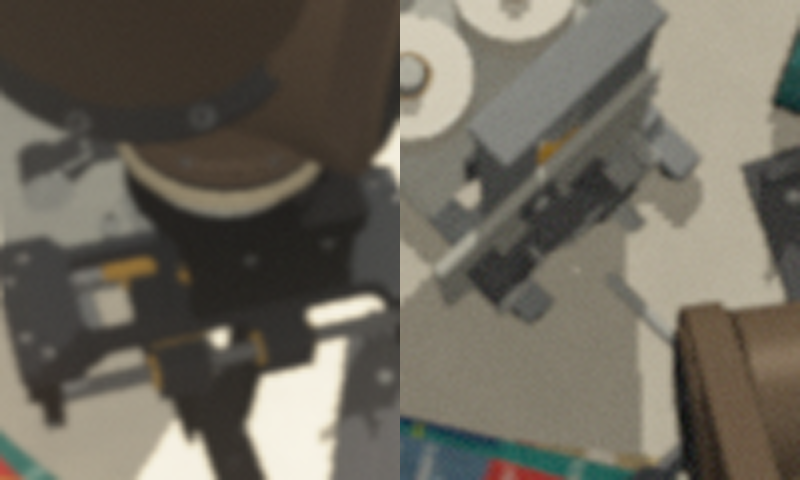

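The scene camera is now blocked by the arm. In the top view the rod tip is at full-frame (338,220), aimed at the middle of the shank. Next I'll check the tip in lifter axes, and the shank's underside height from the first scene picture.

```bash
python3 - <<'E'
from h import *
np.set_printoptions(precision=1,suppress=True)
o=np.array([564.8,224,0]);y=np.deg2rad(44);R=np.array([[np.cos(y),-np.sin(y),0],[np.sin(y),np.cos(y),0],[0,0,1]])
for z in (155,160): print("tip",onz("top",(338,220),z),R.T@(onz("top",(338,220),z)-o))
g=cv2.cvtColor(cv2.imread("pics/scene0.png"),6).astype(float)
for yy in (28,36,44,52):
    zs=np.arange(196,150,-2.);print(yy,[int(cv2.getRectSubPix(g.astype(np.float32),(1,1),tuple(map(float,proj("scene",R@np.array([-45,yy,z])+o))))[0,0]) for z in zs])
t=cv2.cvtColor(cv2.imread("pics/top0.png"),6).astype(np.float32)
for yy in (20,36,50):
    xs=np.arange(-60,-10,2.);print(yy,[int(cv2.getRectSubPix(t,(1,1),tuple(map(float,proj("top",R@np.array([x,yy,185])+o))))[0,0]) for x in xs])
E
```

```text
tip [483.6 196.1 155. ] [-77.8  36.3 155. ]
tip [483.  196.3 160. ] [-78.   36.9 160. ]
28 [62, 55, 49, 48, 48, 49, 49, 49, 48, 49, 51, 55, 65, 77, 88, 95, 97, 97, 96, 94, 92, 92, 91]
36 [47, 47, 45, 44, 44, 46, 47, 48, 48, 49, 50, 56, 65, 78, 87, 95, 98, 99, 98, 95, 93, 94, 94]
44 [47, 45, 43, 43, 44, 47, 48, 48, 49, 50, 51, 57, 66, 80, 90, 97, 99, 100, 100, 99, 99, 100, 100]
52 [60, 53, 49, 48, 49, 49, 49, 49, 50, 50, 52, 57, 66, 77, 90, 96, 99, 100, 100, 99, 99, 99, 99]
20 [117, 115, 111, 95, 66, 51, 63, 71, 62, 50, 49, 49, 47, 47, 46, 52, 52, 64, 75, 83, 82, 79, 91, 100, 105]
36 [113, 115, 115, 112, 109, 98, 85, 71, 55, 52, 49, 49, 48, 51, 51, 48, 54, 66, 84, 80, 69, 65, 80, 98, 108]
50 [127, 120, 115, 115, 115, 114, 107, 87, 63, 49, 52, 49, 49, 52, 52, 53, 52, 52, 54, 54, 50, 65, 85, 101, 104]
```

The tip is at lifter (-78, 36.5) and the shank's underside at about z 171, so close to nominal. Inserting 49 mm slowly.

Request:
step_arm(
  plan=[
    [[-4, 0, 0, 0, -1], [-10, 0, 0, 0, -1], [-16, 0, 0, 0, -1], [-22, 0, 0, 0, -1], [-26, 0, 0, 0, -1], [-28, 0, 0, 0, -1], [-28, 0, 0, 0, -1], [-28, 0, 0, 0, -1]],
  ],
)

```text
t: 6.3
eef_pos: [423.3, 137.8, 142.6]
tcp_rot: [3.141, -0.0, -2.374]
ft_force: [-0.3, -0.4, -1.4]
opening: 0.21
grip_force: 29.8
```

Request:
step_arm(
  plan=[
    [[-1, 0, 0, 0, -1], [-2, 0, 0, 0, -1], [-3, 0, 0, 0, -1], [-4, 0, 0, 0, -1], [-5, 0, 0, 0, -1], [-6, 0, 0, 0, -1], [-7, 0, 0, 0, -1], [-7, 0, 0, 0, -1]],
  ],
)

```text
t: 6.97
eef_pos: [428.6, 142.7, 142.7]
tcp_rot: [-3.142, 0.0, -2.374]
ft_force: [0.4, 0.0, -1.0]
opening: 0.208
grip_force: 29.8
```

```bash
python3 - <<'E'
from h import *
go(403,118,143,224)
im=env.read_camera("top");s=env.read_camera("scene")
cv2.imwrite("pics/i2.png",np.hstack([cv2.resize(im[165:235,290:370],None,fx=5,fy=5,interpolation=2),cv2.resize(s[165:235,270:350],None,fx=5,fy=5,interpolation=2)]))
E
```

```text
t6.97 pos [428.6 142.7 142.7] rot [-1.8000e+02  1.0000e-02 -1.3602e+02] F [ 0.41  0.03 -1.03] | shift x 35.6 y 0.1 z -0.3 turn -0.02
```

View pics/i2.png

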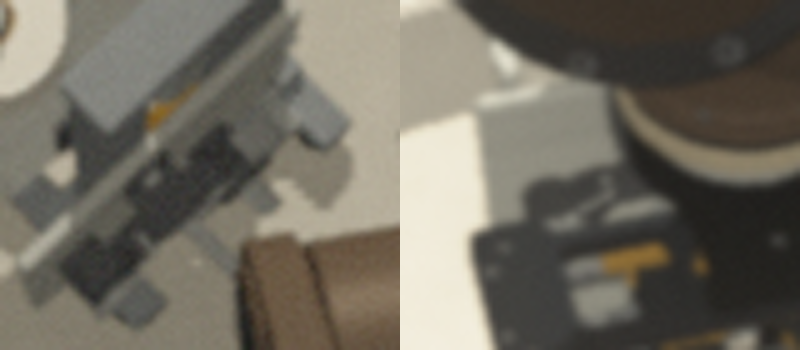

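The rod in the top crop, at (200,235), reaches the pawl's front edge with no side force. I'll go on in.

Request:
step_arm(
  plan=[
    [[-1, 0, 0, 0, -1], [-2, 0, 0, 0, -1], [-3, 0, 0, 0, -1], [-4, 0, 0, 0, -1], [-4, 0, 0, 0, -1]],
  ],
)

```text
t: 7.48
eef_pos: [431.5, 145.4, 142.6]
tcp_rot: [-3.142, 0.0, -2.374]
ft_force: [0.0, -0.3, -0.6]
opening: 0.21
grip_force: 29.8
```

Request:
step_arm(
  plan=[
    [[-1, 0, 0, 0, -1], [-2, 0, 0, 0, -1], [-3, 0, 0, 0, -1], [-4, 0, 0, 0, -1], [-4, 0, 0, 0, -1]],
  ],
)

```text
t: 7.9
eef_pos: [434.4, 148.2, 142.6]
tcp_rot: [-3.142, 0.0, -2.374]
ft_force: [0.1, 0.1, -1.0]
opening: 0.209
grip_force: 29.8
```

Request:
step_arm(
  plan=[
    [[-1, 0, 0, 0, -1], [-2, 0, 0, 0, -1], [-3, 0, 0, 0, -1], [-4, 0, 0, 0, -1], [-5, 0, 0, 0, -1], [-5, 0, 0, 0, -1]],
  ],
)

```text
t: 8.4
eef_pos: [438.0, 151.7, 142.7]
tcp_rot: [-3.142, 0.0, -2.374]
ft_force: [-0.8, 0.5, -1.2]
opening: 0.213
grip_force: 29.8
```

Request:
step_arm(
  plan=[
    [[0, 0, -1, 0, -1], [0, 0, -2, 0, -1], [0, 0, -2, 0, -1], [0, 0, -2, 0, -1]],
  ],
)

```text
t: 8.73
eef_pos: [437.8, 151.5, 144.7]
tcp_rot: [-3.142, 0.0, -2.374]
ft_force: [0.8, -0.3, -0.7]
opening: 0.209
grip_force: 29.8
```

Request:
step_arm(
  plan=[
    [[0, 0, -1, 0, -1], [0, 0, -2, 0, -1], [0, 0, -2, 0, -1], [0, 0, -2, 0, -1]],
  ],
)

```text
t: 9.07
eef_pos: [437.9, 151.6, 146.7]
tcp_rot: [-3.142, 0.0, -2.374]
ft_force: [-0.1, -0.1, -1.3]
opening: 0.208
grip_force: 29.8
```

Request:
step_arm(
  plan=[
    [[0, 0, -1, 0, -1], [0, 0, -2, 0, -1], [0, 0, -2, 0, -1], [0, 0, -2, 0, -1]],
  ],
)

```text
t: 9.4
eef_pos: [437.8, 151.6, 148.7]
tcp_rot: [-3.142, 0.0, -2.374]
ft_force: [0.2, -0.4, -0.4]
opening: 0.21
grip_force: 29.8
```

Request:
step_arm(
  plan=[
    [[0, 0, -1, 0, -1], [0, 0, -1, 0, -1], [0, 0, -1, 0, -1]],
  ],
)

```text
t: 9.65
eef_pos: [437.8, 151.6, 149.7]
tcp_rot: [3.142, 0.0, -2.374]
ft_force: [0.3, 0.1, -1.1]
opening: 0.21
grip_force: 29.8
```

```bash
python3 -c "
from cell import env
s=env.state();print(s['ft_force'],s['moment'])"
```

```text
[ 0.33556075  0.11708424 -1.14493302] [ 0.09342975  0.04392143 -0.01281266]
```

Request:
step_arm(
  plan=[
    [[0, 0, -1, 0, -1], [0, 0, -1, 0, -1], [0, 0, -1, 0, -1]],
  ],
)

```text
t: 9.9
eef_pos: [437.5, 151.6, 150.5]
tcp_rot: [3.141, -0.001, -2.374]
ft_force: [-0.6, 1.5, -4.0]
opening: 0.213
grip_force: 29.9
```

Request:
step_arm(
  plan=[
    [[0, 0, -1, 0, -1], [0, 0, -1, 0, -1], [0, 0, -1, 0, -1]],
  ],
)

```text
t: 10.15
eef_pos: [437.5, 151.6, 151.6]
tcp_rot: [3.141, -0.0, -2.374]
ft_force: [-1.7, 1.5, -4.4]
opening: 0.209
grip_force: 30.0
```

```bash
python3 -c "
from cell import env
s=env.state();print(s['ft_force'],s['moment'])"
```

```text
[-1.66189835  1.50493862 -4.4100296 ] [-0.0011167   0.57804658  0.22555882]
```

Contact, with a push of about 3.3 N. I'll continue in half-millimetre steps.

Request:
step_arm(
  plan=[
    [[0, 0, -0.5, 0, -1], [0, 0, -0.5, 0, -1], [0, 0, -0.5, 0, -1]],
  ],
)

```text
t: 10.4
eef_pos: [437.6, 151.5, 152.1]
tcp_rot: [3.141, -0.0, -2.374]
ft_force: [-2.0, 2.3, -4.2]
opening: 0.212
grip_force: 30.0
```

Request:
step_arm(
  plan=[
    [[0, 0, -0.5, 0, -1], [0, 0, -0.5, 0, -1], [0, 0, -0.5, 0, -1]],
  ],
)

```text
t: 10.65
eef_pos: [437.7, 151.5, 152.6]
tcp_rot: [3.141, -0.0, -2.374]
ft_force: [-1.6, 0.8, -4.7]
opening: 0.206
grip_force: 30.0
```

```bash
python3 -c "
from cell import env
s=env.state();print(s['ft_force'],s['moment'])"
```

```text
[-1.57345004  0.78000056 -4.72462851] [0.08574505 0.63170937 0.21627648]
```

Request:
step_arm(
  plan=[
    [[0, 0, -0.5, 0, -1], [0, 0, -0.5, 0, -1], [0, 0, -0.5, 0, -1]],
  ],
)

```text
t: 10.9
eef_pos: [437.9, 151.5, 153.2]
tcp_rot: [-3.142, 0.0, -2.374]
ft_force: [-1.6, 1.9, -4.8]
opening: 0.207
grip_force: 30.0
```

Request:
step_arm(
  plan=[
    [[0, 0, -0.5, 0, -1], [0, 0, -0.5, 0, -1], [0, 0, -0.5, 0, -1]],
  ],
)

```text
t: 11.15
eef_pos: [437.9, 151.6, 153.7]
tcp_rot: [-3.142, 0.0, -2.374]
ft_force: [-1.0, 1.8, -4.3]
opening: 0.209
grip_force: 30.0
```

```bash
cat >> h.py <<'E'
def F():
    L=[]
    for i in range(4):
        im=env.read_camera("top");s=env.state();L.append(np.r_[s["ft_force"],s["moment"]])
    print("t%.2f"%s["t"],np.round(np.mean(L,0),2),"z",s["eef_pos"][2].round(1));return im
E
python3 - <<'E'
from h import *
im=F();cv2.imwrite("pics/top2.png",im);b=cv2.imread("pics/top0.png")
# spool motion: match spool patch
p=b[125:160,297:332];r=cv2.matchTemplate(im[115:180,287:345],p,cv2.TM_CCOEFF_NORMED);print(cv2.minMaxLoc(r))
E
```

```text
t11.35 [-1.02  1.76 -4.7   0.13  0.57  0.23] z 153.7
(-0.3395931124687195, 0.9982601404190063, (0, 9), (10, 10))
```

The tray hasn't moved yet and the push is steady at about 3.5 N. Continuing up.

Request:
step_arm(
  plan=[
    [[0, 0, -0.5, 0, -1], [0, 0, -0.5, 0, -1], [0, 0, -0.5, 0, -1]],
  ],
)

```text
t: 11.6
eef_pos: [437.9, 151.6, 154.2]
tcp_rot: [-3.142, 0.0, -2.374]
ft_force: [-1.0, 2.2, -4.8]
opening: 0.211
grip_force: 30.0
```

Request:
step_arm(
  plan=[
    [[0, 0, -0.5, 0, -1], [0, 0, -0.5, 0, -1], [0, 0, -0.5, 0, -1]],
  ],
)

```text
t: 11.85
eef_pos: [437.9, 151.6, 154.7]
tcp_rot: [-3.142, 0.0, -2.374]
ft_force: [-0.7, 1.8, -5.2]
opening: 0.206
grip_force: 30.0
```

Request:
step_arm(
  plan=[
    [[0, 0, -0.5, 0, -1], [0, 0, -0.5, 0, -1], [0, 0, -0.5, 0, -1]],
  ],
)

```text
t: 12.1
eef_pos: [437.9, 151.6, 155.2]
tcp_rot: [-3.141, 0.0, -2.374]
ft_force: [-1.1, 2.4, -4.7]
opening: 0.209
grip_force: 30.0
```

```bash
cat >> h.py <<'E'
def tray(im):
    b=cv2.imread("pics/top0.png");p=b[125:160,297:332];r=cv2.matchTemplate(im[115:180,287:345],p,cv2.TM_CCOEFF_NORMED);print("spool",cv2.minMaxLoc(r)[1::2])
E
python3 -c "
from h import *
tray(F())"
```

```text
t12.30 [-0.73  2.06 -4.88  0.18  0.42  0.17] z 155.2
spool (0.9982424378395081, (10, 10))
```

Request:
step_arm(
  plan=[
    [[0, 0, -0.5, 0, -1], [0, 0, -0.5, 0, -1], [0, 0, -0.5, 0, -1]],
  ],
)

```text
t: 12.55
eef_pos: [437.9, 151.6, 155.7]
tcp_rot: [-3.142, 0.0, -2.374]
ft_force: [-0.5, 1.8, -4.4]
opening: 0.205
grip_force: 30.0
```

Request:
step_arm(
  plan=[
    [[0, 0, -0.5, 0, -1], [0, 0, -0.5, 0, -1], [0, 0, -0.5, 0, -1]],
  ],
)

```text
t: 12.8
eef_pos: [437.8, 151.6, 156.2]
tcp_rot: [-3.142, 0.0, -2.374]
ft_force: [-1.3, 2.8, -4.5]
opening: 0.205
grip_force: 30.0
```

```bash
python3 -c "
from h import *
im=F();tray(im)
cv2.imwrite('pics/i3.png',cv2.resize(im[150:260,280:370],None,fx=5,fy=5,interpolation=2))"
```

```text
t13.00 [-0.39  1.98 -4.56  0.24  0.39  0.18] z 156.2
spool (0.9983100891113281, (10, 10))
```

View pics/i3.png

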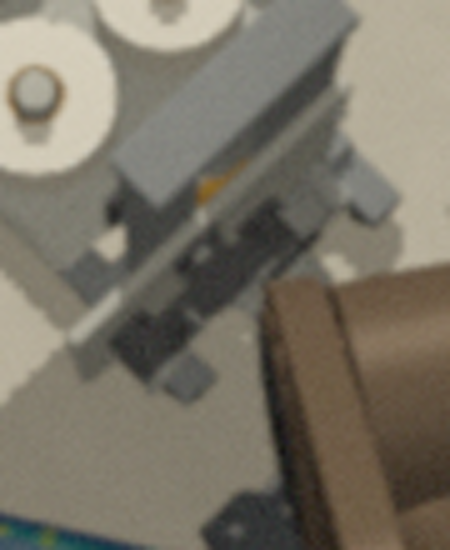

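The rod is still under the pawl in the crop, at about (255,300), and the tray is unmoved. By my estimate the pawl is lifted about 4.4 mm, so I'll go on.

Request:
step_arm(
  plan=[
    [[0, 0, -0.5, 0, -1], [0, 0, -0.5, 0, -1], [0, 0, -0.5, 0, -1]],
  ],
)

```text
t: 13.25
eef_pos: [437.8, 151.6, 156.7]
tcp_rot: [-3.142, 0.0, -2.374]
ft_force: [0.1, 1.7, -4.5]
opening: 0.208
grip_force: 30.0
```

Request:
step_arm(
  plan=[
    [[0, 0, -0.5, 0, -1], [0, 0, -0.5, 0, -1], [0, 0, -0.5, 0, -1]],
  ],
)

```text
t: 13.5
eef_pos: [437.9, 151.6, 157.2]
tcp_rot: [-3.142, 0.0, -2.374]
ft_force: [0.4, 2.4, -5.4]
opening: 0.209
grip_force: 30.0
```

```bash
python3 -c "
from h import *
im=F();tray(im)"
```

```text
t13.70 [-0.25  1.92 -4.46  0.2   0.35  0.15] z 157.2
spool (0.9982553720474243, (10, 10))
```

```bash
python3 - <<'E'
from h import *
s=env.read_camera("scene");cv2.imwrite("pics/scene3.png",s)
a=cv2.resize(cv2.imread("pics/scene0.png")[165:285,270:350],None,fx=4.9,fy=4.9,interpolation=2)
cv2.imwrite('pics/i4.png',np.hstack([a,cv2.resize(s[165:285,270:350],None,fx=4.9,fy=4.9,interpolation=2)]))
E
```

```text
(no output)
```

View pics/i4.png

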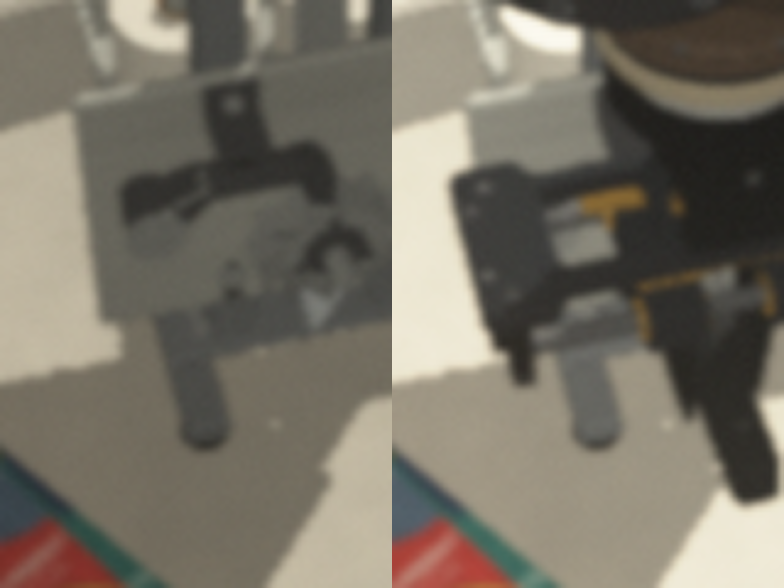

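The left panel shows the pawl engaged. In the right panel the hand hides it, but the grip's tail is visible at (752,490). I'll use the tail to check the bar's pitch for slip in the grip.

```bash
python3 - <<'E'
from h import *
np.set_printoptions(precision=1,suppress=True)
u=np.array([np.cos(np.deg2rad(44)),np.sin(np.deg2rad(44)),0]);v=np.array([-u[1],u[0],0])
for f,tcp in (("scene1",(403.4,117.8,142.5)),("scene3",(437.9,151.6,157.2))):
    g=cv2.GaussianBlur(cv2.cvtColor(cv2.imread(f"pics/{f}.png"),6),(3,3),0)
    G=np.array(tcp)+[0,0,19]
    for dz in (0,5): 
        C=[proj("scene",G-65*u+s*10*v+[0,0,t*12+dz]) for s in(1,-1) for t in(-1,1)]
        print(f,dz,np.array(C).round(1).tolist())
    c0=np.mean(C,0)
    n,l,st,_=cv2.connectedComponentsWithStats(((g<70)*1).astype(np.uint8))
    r0=int(c0[1]);c=int(c0[0]);lab=l[r0,c];sub=(l==lab)
    rows=np.where(sub[:,c-10:c+11].any(1))[0];print("lowest",[(x,int(np.where(sub[:r0+40,x])[0].max())) for x in range(c-8,c+9)])
    print("right edge",[(y,int(np.where(sub[y,:c+20])[0].max()),int(np.where(sub[y,c-15:])[0].min()+c-15)) for y in range(r0-8,r0+9,2)])
E
```

```text
scene1 0 [[346.4, 298.6], [346.8, 292.0], [357.1, 295.9], [357.8, 289.2]]
scene1 5 [[346.5, 297.2], [346.9, 290.6], [357.2, 294.5], [358.0, 287.8]]
lowest [(344, 281), (345, 283), (346, 286), (347, 289), (348, 291), (349, 293), (350, 293), (351, 293), (352, 292), (353, 292), (354, 292), (355, 256), (356, 256), (357, 256), (358, 256), (359, 255), (360, 255)]Traceback (most recent call last):
  File "<stdin>", line 14, in <module>
    return umr_minimum(a, axis, None, out, keepdims, initial, where)
ValueError: zero-size array to reduction operation minimum which has no identity
```

```bash
python3 - <<'E'
from h import *
u=np.array([np.cos(np.deg2rad(44)),np.sin(np.deg2rad(44)),0]);v=np.array([-u[1],u[0],0])
for f,tcp in (("scene1",(403.4,117.8,142.5)),("scene3",(437.9,151.6,157.2))):
    g=cv2.cvtColor(cv2.imread(f"pics/{f}.png"),6)
    G=np.array(tcp)+[0,0,19]
    for d in (55,60,65): print(f,d,[proj("scene",G-d*u+s*10*v+[0,0,t*12]).round(1).tolist() for s in(1,-1) for t in(-1,1)])
    c=proj("scene",G-62*u).astype(int);print(c[0]-9,c[1]-14);print(g[c[1]-14:c[1]+10,c[0]-9:c[0]+10])
E
```

```text
scene1 55 [[344.7, 293.6], [345.1, 287.0], [355.4, 291.0], [356.1, 284.3]]
scene1 60 [[345.5, 296.1], [346.0, 289.5], [356.2, 293.4], [356.9, 286.8]]
scene1 65 [[346.4, 298.6], [346.8, 292.0], [357.1, 295.9], [357.8, 289.2]]
342 278
[[ 96  58  52  51  51  51  53  53  53  53  65 109 179 225 238 240 241 241
  242]
 [122  68  53  52  54  55  56  55  54  53  58  87 150 210 234 240 241 240
  241]
 [146  82  56  53  53  57  58  57  54  52  56  74 129 196 231 239 240 241
  241]
 [167  98  59  53  55  56  55  56  53  53  53  66 108 177 224 237 240 240
  241]
 [192 124  70  55  54  54  56  53  54  53  53  58  84 146 207 233 240 241
  241]
 [210 150  86  57  54  54  53  54  53  52  54  54  67 115 184 228 239 241
  241]
 [222 175 104  63  54  53  53  54  52  54  52  55  61  96 162 218 237 241
  241]
 [230 197 129  73  56  53  54  53  53  54  53  53  55  80 138 203 234 240
  242]
 [234 216 161  94  59  55  53  55  55  55  53  54  55  68 116 186 230 240
  241]
 [238 228 190 120  67  55  54  54  55  56  55  55  56  62 100 169 222 238
  241]
 [239 233 206 138  77  57  55  53  55  55  55  54  57  61
[... 2555 characters left out ...]
  67  59  62  69  81 101 127 165 203 225 230
  231]
 [172 203 225 229 220 195 155 117 108 119 135 150 169 190 210 223 229 231
  231]
 [189 217 228 231 229 221 204 182 177 188 202 209 217 223 228 230 231 231
  231]
 [204 224 231 232 231 230 227 221 220 223 227 229 230 230 231 231 231 231
  232]
 [219 228 231 231 231 232 231 231 231 232 233 232 233 232 231 232 232 232
  232]
 [228 231 231 231 231 232 232 232 233 233 233 233 233 232 232 232 231 231
  231]
 [230 231 231 231 231 232 232 232 233 233 234 233 233 232 231 231 231 231
  232]
 [231 231 232 232 232 232 232 232 233 233 233 233 232 232 232 231 231 231
  231]
 [232 232 232 231 231 232 232 232 232 233 233 233 233 232 232 232 232 231
  232]]
```

```bash
python3 - <<'E'
from h import *
np.set_printoptions(precision=2,suppress=True)
a=cv2.cvtColor(cv2.imread("pics/top0.png"),6).astype(np.float32);t1=cv2.cvtColor(cv2.imread("pics/top1.png"),6).astype(np.float32)
t2=cv2.cvtColor(cv2.imread("pics/top2.png"),6).astype(np.float32)
b=np.mean([cv2.cvtColor(env.read_camera("top"),6) for _ in range(3)],0).astype(np.float32)
o=np.array([564.8,224,0]);y=np.deg2rad(44);R=np.array([[np.cos(y),-np.sin(y),0],[np.sin(y),np.cos(y),0],[0,0,1]])
for X in ((-38,2,180),(-38,10,180)):
  for dz in (0,9): print(X,dz,proj("top",R@(np.array(X)+[0,0,dz])+o))
np.set_printoptions(linewidth=200)
c=proj("top",R@np.array([-38,4,180])+o).astype(int);print(c)
for im in (a,t1,t2,b): print(im[c[1]-7:c[1]+8,c[0]-8:c[0]+9].astype(int))
E
```

```text
(-38, 2, 180) 0 [337.   194.13]
(-38, 2, 180) 9 [337.21 193.41]
(-38, 10, 180) 0 [334.31 196.71]
(-38, 10, 180) 9 [334.51 196.01]
[336 194]
[[100  97  84  83  82  86  83  83  83  83  82  82  86  86  83  90  92]
 [ 92  86  84  81  84  80  82  82  85  79  83  82  85  88  82  82  94]
 [ 82  81  84  82  79  70  65  72  79  83  82  85  88  87  85  82  86]
 [ 78  83  78  72  64  53  47  60  73  84  89  89  87  90  91  83  84]
 [ 83  81  78  67  58  48  47  49  67  86  89  88  89  89  90  88  85]
 [ 81  80  66  54  51  42  46  61  81  86  90  93  88  89  90  88  90]
 [ 78  67  56  46  49  45  51  49  72  88  91  89  93  89  91  87  84]
 [ 68  47  51  42  37  43  42  47  53  74  87  91  90  89  90  87  84]
 [ 52  46  43  45  40  43  45  45  48  56  74  87  89  85  81  75  85]
 [ 46  47  42  47  38  42  44  44  42  43  56  71  82  77  65  64  92]
 [ 58  46  47  47  42  50  45  44  54  47  46  59  70  62  50  69  98]
 [ 54  47  49  43  47  49  49  47  47  47  51  54  51  52  64  90 110]
 [ 50  45  47  48  48  50  43  47  50  52  52  53  52  59  86 108 114]
 [ 45  46  49  51  49  48  51  56  55
[... 2603 characters left out ...]
 72  61  50  47  49  63  85  95  98  94  96  97  96  95  93]
 [ 81  71  60  52  46  51  47  58  78  93  99  98  96  98  96  95  90]
 [ 73  59  50  48  51  48  51  48  61  81  92  99  97  96  94  92  88]
 [ 60  48  45  45  48  51  49  50  48  59  78  95  96  94  87  85  94]
 [ 52  48  47  46  49  47  48  50  51  48  61  79  91  84  70  72  96]
 [ 55  51  52  46  47  50  48  50  53  49  52  65  75  68  58  75 105]
 [ 56  52  54  53  51  48  50  47  52  54  57  59  58  55  69  98 115]
 [ 53  51  53  54  54  52  52  50  54  61  62  55  54  65  90 113 122]
 [ 51  56  55  56  54  52  54  58  60  64  61  57  69  87 106 119 127]
 [ 54  52  52  55  55  59  65  68  66  61  61  75  92  97 104 116 140]]
```

The pawl's nose hasn't moved at all, while the bar's tail rose about 5 mm. So the bar is pivoting in the grip at about 3.5 N instead of lifting the pawl. I'll go back, seat it in the rest, and regrip further forward at x ≈ +35 for a shorter lever. I'll then push nearer the nose.

Request:
step_arm(
  plan=[
    [[0, 0, 2, 0, -1], [0, 0, 4, 0, -1], [0, 0, 6, 0, -1], [0, 0, 6, 0, -1]],
  ],
)

```text
t: 14.23
eef_pos: [437.9, 151.5, 150.9]
tcp_rot: [3.142, 0.0, -2.374]
ft_force: [-0.4, -0.4, -0.9]
opening: 0.208
grip_force: 30.0
```

Request:
step_arm(
  plan=[
    [[5, 0, 0, 0, -1], [12, 0, 0, 0, -1], [20, 0, 0, 0, -1], [28, 0, 0, 0, -1], [36, 0, 0, 0, -1], [44, 0, 0, 0, -1], [50, 0, 0, 0, -1], [50, 0, 0, 0, -1]],
  ],
)

```text
t: 14.9
eef_pos: [400.9, 116.1, 151.3]
tcp_rot: [3.141, -0.0, -2.375]
ft_force: [0.4, -0.6, -1.3]
opening: 0.208
grip_force: 30.0
```

```bash
python3 -c "
from h import *
F();go(482,52.5,143,197);go(493.4,55.9,143,197)"
```

```text
t15.10 [-0.15 -0.3  -1.35  0.1   0.07  0.04] z 151.2
t15.10 pos [402.2 116.9 151.2] rot [-1.7999e+02  3.0000e-02 -1.3603e+02] F [ 0.28 -0.61 -2.01] | shift x -12.7 y -101.8 z 8.2 turn 26.97
t15.10 pos [402.2 116.9 151.2] rot [-1.7999e+02  3.0000e-02 -1.3603e+02] F [ 0.28 -0.61 -2.01] | shift x -23.3 y -107.3 z 8.2 turn 26.97
```

Request:
step_arm(
  plan=[
    [[4, -15, 0, 3, -1], [6, -32, 0, 9, -1], [4, -50, 0, 15, -1], [0, -68, 0, 21, -1], [-5, -84, 0, 25, -1], [-12, -98, 0, 27, -1], [-20, -107, 8, 27, -1], [-23.3, -107.3, 8, 27, -1]],
  ],
)

```text
t: 15.77
eef_pos: [494.6, 55.4, 142.1]
tcp_rot: [3.141, -0.0, -2.846]
ft_force: [-0.7, -1.1, -1.7]
opening: 0.206
grip_force: 30.0
```

Request:
step_arm(
  plan=[
    [[0, 0, 15, 0, -1], [0, 0, 35, 0, -1], [0, 0, 52, 0, -1], [0, 0, 60, 0, -1], [0, 0, 60, 0, -1], [0, 0, 60, 0, -1]],
  ],
)

```text
t: 16.27
eef_pos: [493.0, 56.1, 83.4]
tcp_rot: [3.141, -0.001, -2.845]
ft_force: [0.6, 0.4, -0.9]
opening: 0.205
grip_force: 30.0
```

```bash
python3 -c "
from h import *
F();go(493.4,55.9,24,197)"
```

```text
t16.47 [-0.14  0.13 -1.57  0.05  0.03 -0.01] z 84.0
t16.47 pos [493.5  55.9  84. ] rot [-1.7998e+02  9.0000e-02 -1.6302e+02] F [ 0.26 -0.13 -1.92] | shift x 0.1 y 0.0 z 60.0 turn -0.02
```

Request:
step_arm(
  plan=[
    [[0, 0, 12, 0, -1], [0, 0, 25, 0, -1], [0, 0, 38, 0, -1], [0, 0, 46, 0, -1], [0, 0, 52, 0, -1], [0, 0, 56, 0, -1], [0, 0, 59, 0, -1], [0, 0, 60, 0, -1]],
  ],
)

```text
t: 17.13
eef_pos: [492.9, 55.9, 23.2]
tcp_rot: [3.141, -0.0, -2.845]
ft_force: [-3.5, 1.9, 4.8]
opening: 0.212
grip_force: 30.0
```

Request:
step_arm(
  plan=[
    [[0, 0, 0, 0, -1], [0, 0, 0, 0, -0.5], [0, 0, 0, 0, -0.3], [0, 0, 0, 0, -0.3], [0, 0, 0, 0, -0.3], [0, 0, 0, 0, -0.3]],
  ],
)

```text
t: 17.63
eef_pos: [493.3, 55.7, 23.2]
tcp_rot: [-3.142, 0.0, -2.845]
ft_force: [0.4, 0.1, -0.4]
opening: 0.348
grip_force: 0.0
```

```bash
python3 - <<'E'
from h import *
im=F();go(493.4,55.9,23,197)
s=env.read_camera("scene");cv2.imwrite("pics/scene4.png",s)
cv2.imwrite("pics/i5.png",np.hstack([cv2.resize(im[150:270,340:440],None,fx=4,fy=4,interpolation=2),cv2.resize(s[210:330,340:440],None,fx=4,fy=4,interpolation=2)]))
E
```

```text
t17.83 [-0.53 -0.07 -0.27  0.05  0.04 -0.02] z 23.2
t17.83 pos [493.2  55.8  23.2] rot [ 1.8000e+02  1.0000e-02 -1.6302e+02] F [-0.44 -0.34 -0.82] | shift x -0.2 y 0.0 z 0.2 turn -0.02
```

View pics/i5.png

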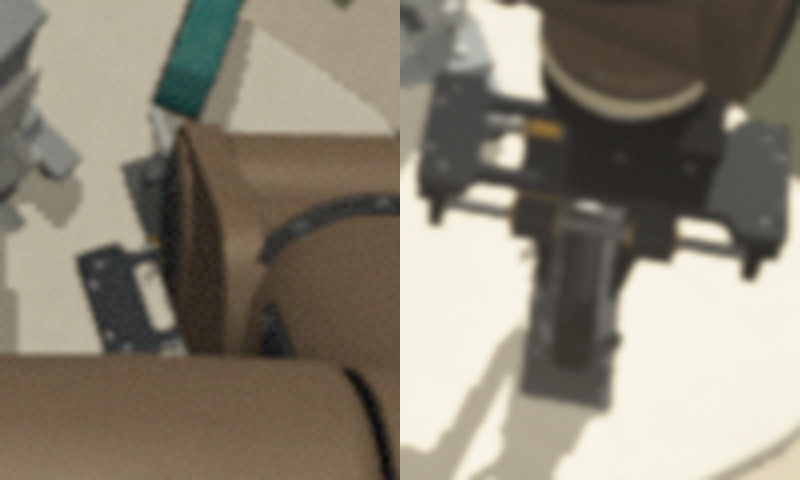

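The bar is seated in its rest, with the tail at scene crop (575,370), and the open fingers stand clear beside it. I'll shift 17 mm forward along the bar and regrip.

Request:
step_arm(
  plan=[
    [[-5, 0, 0, 0, -0.3], [-11, 0, 0, 0, -0.3], [-17, 0, 0, 0, -0.3], [-17, 0, 0, 0, -0.3], [-17, 0, 0, 0, -0.3], [-17, 0, 0, 0, -0.5], [-17, 0, 0, 0, -0.7], [-17, 0, 0, 0, -1]],
  ],
)

```text
t: 18.55
eef_pos: [509.1, 60.8, 23.2]
tcp_rot: [3.141, -0.0, -2.845]
ft_force: [-1.1, 3.0, 2.7]
opening: 0.212
grip_force: 29.9
```

Request:
step_arm(
  plan=[
    [[0, 0, 0, 0, -1], [0, 0, 0, 0, -1], [0, 0, 0, 0, -1], [0, 0, 0, 0, -1], [0, 0, 0, 0, -1], [0, 0, 0, 0, -1]],
  ],
)

```text
t: 19.05
eef_pos: [509.1, 60.9, 23.2]
tcp_rot: [3.141, -0.0, -2.845]
ft_force: [-3.2, 4.9, 4.1]
opening: 0.211
grip_force: 29.9
```

Request:
step_arm(
  plan=[
    [[0, 0, -4, 0, -1], [0, 0, -10, 0, -1], [0, 0, -20, 0, -1], [0, 0, -40, 0, -1], [0, 0, -65, 0, -1], [0, 0, -90, 0, -1], [0, 0, -112, 0, -1], [0, 0, -120, 0, -1]],
  ],
)

```text
t: 19.72
eef_pos: [510.5, 60.7, 146.8]
tcp_rot: [-3.14, 0.005, -2.846]
ft_force: [0.2, -0.8, -1.7]
opening: 0.213
grip_force: 29.9
```

```bash
python3 - <<'E'
from h import *
F()
# pre-insert: tip (tcp+~99 along) at lifter x -72, y 24
u=np.array([np.cos(np.deg2rad(44)),np.sin(np.deg2rad(44))]);v=np.array([-u[1],u[0]]);o=np.array([564.8,224])
p=o+(-72-99)*u+24*v;print(p);go(p[0],p[1],143,224)
E
```

```text
t19.92 [ 0.14 -0.07 -0.92  0.05  0.   -0.01] z 142.5
[425.12109325 122.47757386]
t19.92 pos [509.   60.7 142.5] rot [ 1.7999e+02 -3.0000e-02 -1.6303e+02] F [ 0.09  0.3  -2.3 ] | shift x 62.2 y 83.6 z -0.5 turn -27.03
```

Request:
step_arm(
  plan=[
    [[10, 3, 0, 0, -1], [30, 16, 0, -3, -1], [46, 32, -1, -9, -1], [58, 48, -2.5, -14, -1], [62, 64, -2.5, -19, -1], [62, 78, -2.5, -24, -1], [62, 84, -2.5, -27, -1], [62, 84, -2.5, -27, -1]],
  ],
)

```text
t: 20.58
eef_pos: [424.0, 123.7, 144.7]
tcp_rot: [3.14, -0.002, -2.37]
ft_force: [0.4, -0.0, -0.6]
opening: 0.205
grip_force: 29.9
```

Request:
step_arm(
  plan=[
    [[0, 0, 0, 0, -1], [0, 0, 0, 0, -1], [0, 0, 0, 0, -1]],
  ],
)

```text
t: 20.83
eef_pos: [425.4, 122.6, 145.3]
tcp_rot: [3.141, -0.001, -2.376]
ft_force: [-0.4, -0.2, -1.5]
opening: 0.206
grip_force: 29.9
```

```bash
python3 - <<'E'
from h import *
im=F();go(425.1,122.5,145,224);cv2.imwrite("pics/top5.png",im)
g=cv2.cvtColor(im,6);np.set_printoptions(linewidth=220)
# predicted tip pixel & rod direction
u=np.array([np.cos(np.deg2rad(44)),np.sin(np.deg2rad(44)),0]);T=env.state()["eef_pos"]+[0,0,17]
for d in (60,80,90,100,105): print(d,proj("top",T+d*u).round(1))
c=proj("top",T+97*u).astype(int);print(c[0]-10,c[1]-10);print(g[c[1]-10:c[1]+11,c[0]-10:c[0]+13])
E
```

```text
t21.03 [-0.15 -0.59 -0.83  0.12  0.04  0.02] z 145.6
t21.03 pos [425.6 122.7 145.6] rot [ 179.99   -0.   -136.08] F [ 0.19 -0.64 -0.72] | shift x 0.5 y 0.2 z 0.6 turn -0.08
60 [353.  226.5]
80 [346.5 219.8]
90 [343.2 216.5]
100 [339.9 213.2]
105 [338.3 211.5]
330 204
[[ 59  77  94  87  68  56  73  94 105 112 108 104 101 100 107 126 150 167 173 169 158 140 132]
 [ 67  82  92  81  78  81  98 114 120 114 112 106 106 103 101 111 142 169 171 173 171 163 149]
 [ 80  90  92 102 111 114 117 123 125 120 116 108 104 104 106 130 155 168 170 172 171 172 163]
 [ 96  99 105 116 122 124 123 124 125 123 120 117 117 119 132 153 166 170 172 173 173 175 170]
 [101 112 117 126 124 122 127 124 126 126 126 132 144 153 164 168 169 173 173 172 174 173 173]
 [114 120 121 124 124 124 125 121 124 125 127 146 165 170 173 169 173 171 174 172 175 172 172]
 [122 124 123 123 123 125 124 128 127 124 127 148 171 173 174 173 172 175 173 172 173 173 172]
 [125 122 124 125 125 126 126 126 125 128 129 150 168 172 172 171 175 174 174 173 173 170 168]
 [125 125 124 124 125 125 127 126 125 122 126 146 168 173 173 174 172 17
[... 463 characters left out ...]
2 126 150 170 175 170 151  98  63]
 [128 124 124 125 124 124 125 123 123 123 123 127 122 110 109 118 139 164 172 165 132  88  69]
 [127 124 120 124 125 125 124 122 123 123 127 142 151 132 115 111 135 163 167 153 108  71  70]
 [126 125 123 121 125 128 128 126 125 126 130 145 165 155 133 114 131 152 162 145  96  57  64]
 [122 124 125 125 126 127 127 124 122 126 126 144 166 165 153 132 126 140 153 142  89  49  59]
 [127 122 122 124 123 121 126 125 124 122 126 131 139 153 160 153 135 128 139 132  79  38  57]
 [125 127 123 125 122 126 126 124 124 123 125 122 125 135 150 165 156 133 122 110  64  38  50]
 [122 121 124 126 122 122 125 124 124 126 122 124 120 128 147 168 169 157 131 101  52  30  44]]
```

The tip is at (340,213), 99 mm ahead of the TCP, so the grip is at x ≈ +36 and the rod at y ≈ 26. Inserting.

Request:
step_arm(
  plan=[
    [[-4, 0, 0, 0, -1], [-10, 0, 0, 0, -1], [-16, 0, 0, 0, -1], [-20, 0, 0, 0, -1], [-23, 0, 0, 0, -1], [-24, 0, 0, 0, -1], [-24, 0, 0, 0, -1]],
  ],
)

```text
t: 21.62
eef_pos: [442.9, 139.9, 145.6]
tcp_rot: [3.141, -0.0, -2.374]
ft_force: [-0.9, 0.2, -1.2]
opening: 0.207
grip_force: 29.9
```

Request:
step_arm(
  plan=[
    [[-1, 0, 0, 0, -1], [-2, 0, 0, 0, -1], [-3, 0, 0, 0, -1], [-4, 0, 0, 0, -1], [-5, 0, 0, 0, -1], [-6, 0, 0, 0, -1], [-6, 0, 0, 0, -1]],
  ],
)

```text
t: 22.2
eef_pos: [447.3, 143.9, 145.7]
tcp_rot: [-3.142, 0.0, -2.374]
ft_force: [-0.5, -0.5, -0.7]
opening: 0.21
grip_force: 29.9
```

```bash
python3 -c "
from h import *
F();go(425.1,122.5,145,224)"
```

```text
t22.40 [ 0.14 -0.42 -0.83  0.09  0.04 -0.  ] z 145.6
t22.40 pos [447.1 143.8 145.6] rot [ 180.      0.   -136.02] F [ 0.8  -0.14 -0.55] | shift x 30.7 y -0.1 z 0.6 turn -0.02
```

Request:
step_arm(
  plan=[
    [[-1, 0, 0, 0, -1], [-2, 0, 0, 0, -1], [-3, 0, 0, 0, -1], [-4, 0, 0, 0, -1], [-5, 0, 0, 0, -1], [-6, 0, 0, 0, -1], [-6, 0, 0, 0, -1]],
  ],
)

```text
t: 22.98
eef_pos: [451.6, 148.1, 145.6]
tcp_rot: [-3.142, 0.0, -2.374]
ft_force: [-0.9, -0.6, -2.1]
opening: 0.211
grip_force: 29.9
```

Request:
step_arm(
  plan=[
    [[-1, 0, 0, 0, -1], [-2, 0, 0, 0, -1], [-3, 0, 0, 0, -1], [-4, 0, 0, 0, -1], [-5, 0, 0, 0, -1], [-6, 0, 0, 0, -1], [-7, 0, 0, 0, -1], [-7, 0, 0, 0, -1]],
  ],
)

```text
t: 23.65
eef_pos: [456.6, 153.0, 145.7]
tcp_rot: [-3.142, 0.0, -2.374]
ft_force: [0.5, -0.4, -1.1]
opening: 0.212
grip_force: 29.9
```

Request:
step_arm(
  plan=[
    [[0, 0, -1, 0, -1], [0, 0, -2, 0, -1], [0, 0, -2, 0, -1]],
  ],
)

```text
t: 23.9
eef_pos: [456.6, 152.9, 147.9]
tcp_rot: [-3.141, 0.0, -2.374]
ft_force: [-0.6, -0.1, -0.2]
opening: 0.206
grip_force: 29.9
```

```bash
python3 -c "
from h import *
F();go(425.1,122.5,145,224)"
```

```text
t24.10 [ 0.18  0.13 -1.06  0.12  0.06  0.02] z 147.7
t24.10 pos [456.5 152.9 147.7] rot [-1.8000e+02  1.0000e-02 -1.3602e+02] F [-0.35 -0.33 -0.87] | shift x 43.7 y -0.1 z 2.7 turn -0.02
```

Inserted about 17.7 mm. Raising to feel for the pawl.

Request:
step_arm(
  plan=[
    [[0, 0, -1, 0, -1], [0, 0, -1, 0, -1], [0, 0, -1, 0, -1]],
  ],
)

```text
t: 24.35
eef_pos: [456.5, 152.9, 148.7]
tcp_rot: [3.142, 0.0, -2.374]
ft_force: [0.5, 0.2, -1.3]
opening: 0.208
grip_force: 29.9
```

Request:
step_arm(
  plan=[
    [[0, 0, -1, 0, -1], [0, 0, -1, 0, -1], [0, 0, -1, 0, -1]],
  ],
)

```text
t: 24.6
eef_pos: [456.5, 152.9, 149.7]
tcp_rot: [-3.142, 0.0, -2.374]
ft_force: [-0.9, -0.6, -1.3]
opening: 0.21
grip_force: 29.9
```

Request:
step_arm(
  plan=[
    [[0, 0, -1, 0, -1], [0, 0, -1, 0, -1], [0, 0, -1, 0, -1]],
  ],
)

```text
t: 24.85
eef_pos: [456.4, 152.9, 150.6]
tcp_rot: [3.141, -0.0, -2.374]
ft_force: [-1.0, 0.6, -1.5]
opening: 0.207
grip_force: 29.9
```

```bash
python3 -c "
from h import *
tray(F())"
```

```text
t25.05 [ 0.21 -0.07 -1.67  0.04  0.11 -0.01] z 150.6
spool (0.9983461499214172, (10, 10))
```

Just touching. Continuing in half-millimetre steps.

Request:
step_arm(
  plan=[
    [[0, 0, -0.5, 0, -1], [0, 0, -0.5, 0, -1], [0, 0, -0.5, 0, -1]],
  ],
)

```text
t: 25.3
eef_pos: [456.3, 152.9, 151.0]
tcp_rot: [3.141, -0.0, -2.374]
ft_force: [-0.3, 1.4, -3.6]
opening: 0.208
grip_force: 29.9
```

Request:
step_arm(
  plan=[
    [[0, 0, -0.5, 0, -1], [0, 0, -0.5, 0, -1], [0, 0, -0.5, 0, -1]],
  ],
)

```text
t: 25.55
eef_pos: [456.3, 152.9, 151.5]
tcp_rot: [3.141, -0.0, -2.374]
ft_force: [0.2, 1.4, -4.5]
opening: 0.21
grip_force: 29.9
```

Request:
step_arm(
  plan=[
    [[0, 0, -0.5, 0, -1], [0, 0, -0.5, 0, -1], [0, 0, -0.5, 0, -1]],
  ],
)

```text
t: 25.8
eef_pos: [456.4, 152.9, 152.1]
tcp_rot: [3.141, -0.0, -2.374]
ft_force: [-0.9, 1.5, -5.5]
opening: 0.207
grip_force: 29.9
```

```bash
python3 -c "
from h import *
tray(F())"
```

```text
t26.00 [-0.9   1.06 -4.45  0.06  0.42  0.11] z 152.1
spool (0.9982402324676514, (10, 10))
```

Request:
step_arm(
  plan=[
    [[0, 0, -0.5, 0, -1], [0, 0, -0.5, 0, -1], [0, 0, -0.5, 0, -1]],
  ],
)

```text
t: 26.25
eef_pos: [456.4, 152.9, 152.6]
tcp_rot: [3.141, -0.0, -2.374]
ft_force: [-1.2, 1.7, -5.3]
opening: 0.205
grip_force: 29.9
```

Request:
step_arm(
  plan=[
    [[0, 0, -0.5, 0, -1], [0, 0, -0.5, 0, -1], [0, 0, -0.5, 0, -1]],
  ],
)

```text
t: 26.5
eef_pos: [456.4, 152.9, 153.2]
tcp_rot: [3.141, -0.0, -2.374]
ft_force: [-2.4, 1.6, -5.9]
opening: 0.208
grip_force: 29.9
```

```bash
cat >> h.py <<'E'
def nose(im):
    b=cv2.cvtColor(cv2.imread("pics/top2.png"),6).astype(np.float32);g=cv2.cvtColor(im,6).astype(np.float32)
    W=np.eye(2,3,dtype=np.float32);s=np.s_[184:208,322:346]
    cc,W=cv2.findTransformECC(b[s],g[s],W,cv2.MOTION_TRANSLATION,(3,200,1e-6));print("nose shift px",W[:,2].round(2),round(cc,3))
E
python3 -c "
from h import *
im=F();tray(im);nose(im)"
```

```text
t26.70 [-1.42  1.79 -4.89  0.17  0.57  0.21] z 153.1
spool (0.9982398152351379, (10, 10))
nose shift px [-3.78  4.36] 0.747
```

Request:
step_arm(
  plan=[
    [[0, 0, -0.5, 0, -1], [0, 0, -0.5, 0, -1], [0, 0, -0.5, 0, -1]],
  ],
)

```text
t: 26.95
eef_pos: [456.4, 152.9, 153.6]
tcp_rot: [3.142, -0.0, -2.374]
ft_force: [-1.7, 2.2, -5.0]
opening: 0.205
grip_force: 29.9
```

Request:
step_arm(
  plan=[
    [[0, 0, -0.5, 0, -1], [0, 0, -0.5, 0, -1], [0, 0, -0.5, 0, -1]],
  ],
)

```text
t: 27.2
eef_pos: [456.5, 152.9, 154.2]
tcp_rot: [-3.142, 0.0, -2.374]
ft_force: [-2.0, 1.9, -4.8]
opening: 0.208
grip_force: 29.9
```

```bash
python3 -c "
from h import *
im=F();tray(im);g=cv2.cvtColor(im,6);np.set_printoptions(linewidth=200);print(g[187:202,328:345])"
```

```text
t27.40 [-1.77  1.21 -5.    0.1   0.62  0.19] z 154.2
spool (0.9982215166091919, (10, 10))
[[110 100  91  87  86  89  91  89  92  92  91  89  92  92  94  96 103]
 [100  94  88  90  88  89  87  88  92  91  90  91  91  95  92  91 102]
 [ 92  87  89  88  85  80  73  78  87  88  90  94  92  97  95  90  95]
 [ 84  89  94  81  72  62  58  65  78  92  93  95  95  96  93  97  91]
 [ 88  88  84  68  60  52  51  57  77  86  99  98  97  97 100  97  95]
 [ 90  87  72  63  49  52  55  68  88  98  99  93  96  95  96  97  89]
 [ 84  73  57  58  47  54  53  63  85  92  93  90  94  91  94  95  91]
 [ 73  62  46  50  52  63  65  73  82  90  88  85  86  88  90  87  85]
 [ 59  49  43  51  64  76  82  82  86  86  87  91  87  92  92  84  79]
 [ 55  46  51  49  59  79  89  85  90  91  89  92  88  90  89  84  67]
 [ 52  53  48  44  55  66  87  88  91  90  91  94  93  88  90  90  77]
 [ 57  50  49  50  53  67  80  91  90  93  92  90  91  93  91  91  84]
 [ 55  57  58  51  62  68  84  92  90  92  92  89  89  92  88  91  86]
 [ 52  56  56  59  64  67  76  89  94  93  92  94  94  95  94  95  89]
 [ 56  60  50  63  69  70  72  88  97  93  94  92  91  93  97  95  89]]
```

Request:
step_arm(
  plan=[
    [[0, 0.5, 0, 0, -1], [0, 1, 0, 0, -1], [0, 1, 0, 0, -1]],
  ],
)

```text
t: 27.65
eef_pos: [456.0, 153.5, 154.3]
tcp_rot: [-3.141, 0.0, -2.374]
ft_force: [-0.5, -1.2, -3.7]
opening: 0.205
grip_force: 30.0
```

```bash
cat >> h.py <<'E'
def FL():
    L=[]
    for i in range(5):
        im=env.read_camera("top");s=env.state();L.append(np.r_[s["ft_force"],s["moment"]])
    m=np.mean(L,0)-[0,-.2,-.95,.1,.05,.0];a=np.deg2rad(44);c,n=np.cos(a),np.sin(a)
    print("t%.2f"%s["t"],"lifter F on tool x %.2f y %.2f z %.2f | M x %.2f y %.2f z %.2f"%(c*m[0]+n*m[1],-n*m[0]+c*m[1],m[2],c*m[3]+n*m[4],-n*m[3]+c*m[4],m[5]),"z",s["eef_pos"][2].round(1));return im
E
python3 -c "
from h import *
tray(FL())"
```

```text
t27.90 lifter F on tool x -1.05 y -0.54 z -3.55 | M x -0.12 y 0.48 z -0.06 z 154.2
spool (0.9982335567474365, (10, 10))
```

The pitch slip caps the push at about 4.1 N with this lever. Sliding 6 mm nearer the nose and 2 mm further in improves the leverage on the pawl, so I'll do that first.

Request:
step_arm(
  plan=[
    [[0, 0, 1, 0, -1], [0, 0, 2.5, 0, -1], [0, -2, 2.5, 0, -1], [0, -4, 2.5, 0, -1], [-1, -6, 2.5, 0, -1], [-2, -6, 2.5, 0, -1], [-2, -6, 2.5, 0, -1]],
  ],
)

```text
t: 28.48
eef_pos: [461.6, 150.7, 151.6]
tcp_rot: [3.141, 0.0, -2.374]
ft_force: [-0.5, 0.4, -2.0]
opening: 0.209
grip_force: 29.9
```

Request:
step_arm(
  plan=[
    [[0, 0, -1, 0, -1], [0, 0, -2, 0, -1], [0, 0, -2.5, 0, -1], [0, 0, -2.5, 0, -1]],
  ],
)

```text
t: 28.82
eef_pos: [461.1, 150.7, 154.1]
tcp_rot: [3.141, -0.0, -2.374]
ft_force: [-2.8, 1.5, -3.4]
opening: 0.209
grip_force: 30.0
```

Request:
step_arm(
  plan=[
    [[0, 0.3, -0.5, 0, -1], [0, 0.5, -0.5, 0, -1], [0, 0.5, -0.5, 0, -1]],
  ],
)

```text
t: 29.07
eef_pos: [460.9, 151.0, 154.5]
tcp_rot: [3.141, -0.0, -2.374]
ft_force: [-1.7, 0.6, -4.1]
opening: 0.211
grip_force: 30.0
```

```bash
python3 -c "
from h import *
tray(FL())"
```

```text
t29.32 lifter F on tool x -0.97 y 2.64 z -2.90 | M x 0.34 y 0.45 z 0.18 z 154.6
spool (0.9982798099517822, (10, 10))
```

Request:
step_arm(
  plan=[
    [[0, 0.6, -0.3, 0, -1], [0, 1.2, -0.6, 0, -1], [0, 1.2, -1, 0, -1], [0, 1.2, -1, 0, -1]],
  ],
)

```text
t: 29.65
eef_pos: [460.5, 151.8, 155.9]
tcp_rot: [-3.141, 0.001, -2.374]
ft_force: [-0.5, -1.4, -3.6]
opening: 0.206
grip_force: 30.0
```

Request:
step_arm(
  plan=[
    [[0, 0.3, -0.5, 0, -1], [0, 0.5, -1, 0, -1], [0, 0.5, -1, 0, -1]],
  ],
)

```text
t: 29.9
eef_pos: [460.1, 152.4, 156.9]
tcp_rot: [-3.141, 0.001, -2.374]
ft_force: [0.9, 0.3, -2.0]
opening: 0.211
grip_force: 29.9
```

```bash
python3 -c "
from h import *
tray(FL())"
```

```text
t30.15 lifter F on tool x 0.14 y -0.41 z -1.52 | M x -0.03 y 0.12 z -0.01 z 156.7
spool (0.9831132292747498, (10, 11))
```

The push has dropped and the spool has started to move, so the pawl is free. Continuing up to the stop.

Request:
step_arm(
  plan=[
    [[0, 0, -0.7, 0, -1], [0, 0, -1.4, 0, -1], [0, 0, -2, 0, -1]],
  ],
)

```text
t: 30.4
eef_pos: [459.8, 152.3, 158.7]
tcp_rot: [3.141, -0.0, -2.374]
ft_force: [-0.5, 0.4, -2.1]
opening: 0.209
grip_force: 30.0
```

Request:
step_arm(
  plan=[
    [[0, 0, -0.5, 0, -1], [0, 0, -1, 0, -1], [0, 0, -1, 0, -1]],
  ],
)

```text
t: 30.65
eef_pos: [459.7, 152.3, 159.7]
tcp_rot: [3.141, -0.0, -2.374]
ft_force: [-0.8, 1.2, -3.5]
opening: 0.21
grip_force: 30.0
```

```bash
python3 -c "
from h import *
tray(FL())"
```

```text
t30.90 lifter F on tool x 0.04 y 1.46 z -2.15 | M x 0.18 y 0.20 z 0.08 z 159.6
spool (0.977465033531189, (10, 12))
```

Request:
step_arm(
  plan=[
    [[0, 0.2, -0.5, 0, -1], [0, 0.4, -1, 0, -1], [0, 0.4, -1, 0, -1]],
  ],
)

```text
t: 31.15
eef_pos: [459.4, 152.6, 160.6]
tcp_rot: [3.141, -0.0, -2.374]
ft_force: [-0.5, 2.2, -6.1]
opening: 0.205
grip_force: 30.0
```

Request:
step_arm(
  plan=[
    [[0, 0, -0.5, 0, -1], [0, 0, -1, 0, -1], [0, 0, -1, 0, -1]],
  ],
)

```text
t: 31.4
eef_pos: [459.5, 152.6, 161.7]
tcp_rot: [3.141, -0.0, -2.374]
ft_force: [-0.4, 1.7, -5.6]
opening: 0.212
grip_force: 30.0
```

```bash
python3 -c "
from h import *
tray(FL())"
```

```text
t31.65 lifter F on tool x 0.92 y 2.34 z -4.65 | M x 0.33 y 0.29 z 0.16 z 161.6
spool (0.9618997573852539, (10, 14))
```

On the stop at about 4.7 N, with the tray sinking. Holding.

Request:
step_arm(
  plan=[
    [[0, 0, 0, 0, -1], [0, 0, 0, 0, -1], [0, 0, 0, 0, -1], [0, 0, 0, 0, -1], [0, 0, 0, 0, -1], [0, 0, 0, 0, -1], [0, 0, 0, 0, -1], [0, 0, 0, 0, -1]],
  ],
)

```text
t: 32.32
eef_pos: [459.5, 152.5, 161.6]
tcp_rot: [3.142, -0.0, -2.374]
ft_force: [-2.2, 1.6, -5.7]
opening: 0.21
grip_force: 30.0
```

Request:
step_arm(
  plan=[
    [[0, 0, 0, 0, -1], [0, 0, 0, 0, -1], [0, 0, 0, 0, -1], [0, 0, 0, 0, -1], [0, 0, 0, 0, -1], [0, 0, 0, 0, -1], [0, 0, 0, 0, -1], [0, 0, 0, 0, -1]],
  ],
)

```text
t: 32.98
eef_pos: [459.6, 152.5, 161.6]
tcp_rot: [3.142, 0.0, -2.374]
ft_force: [-1.0, 2.0, -6.2]
opening: 0.21
grip_force: 30.0
```

```bash
python3 -c "
from h import *
tray(FL())"
```

```text
t33.23 lifter F on tool x 0.13 y 2.39 z -5.05 | M x 0.39 y 0.42 z 0.22 z 161.7
spool (0.906327486038208, (10, 17))
```

Request:
step_arm(
  plan=[
    [[0, 0, 0, 0, -1], [0, 0, 0, 0, -1], [0, 0, 0, 0, -1], [0, 0, 0, 0, -1], [0, 0, 0, 0, -1], [0, 0, 0, 0, -1], [0, 0, 0, 0, -1], [0, 0, 0, 0, -1]],
  ],
)

```text
t: 33.9
eef_pos: [459.6, 152.5, 161.6]
tcp_rot: [3.142, 0.0, -2.374]
ft_force: [-1.4, 1.7, -6.6]
opening: 0.212
grip_force: 30.0
```

Request:
step_arm(
  plan=[
    [[0, 0, 0, 0, -1], [0, 0, 0, 0, -1], [0, 0, 0, 0, -1], [0, 0, 0, 0, -1], [0, 0, 0, 0, -1], [0, 0, 0, 0, -1], [0, 0, 0, 0, -1], [0, 0, 0, 0, -1]],
  ],
)

```text
t: 34.57
eef_pos: [459.6, 152.5, 161.7]
tcp_rot: [-3.142, 0.0, -2.374]
ft_force: [-1.4, 1.3, -6.9]
opening: 0.209
grip_force: 30.0
```

Request:
step_arm(
  plan=[
    [[0, 0, 0, 0, -1], [0, 0, 0, 0, -1], [0, 0, 0, 0, -1], [0, 0, 0, 0, -1], [0, 0, 0, 0, -1], [0, 0, 0, 0, -1], [0, 0, 0, 0, -1], [0, 0, 0, 0, -1]],
  ],
)

```text
t: 35.23
eef_pos: [459.6, 152.5, 161.7]
tcp_rot: [3.142, 0.0, -2.374]
ft_force: [-0.4, 1.4, -7.0]
opening: 0.21
grip_force: 30.0
```

```bash
python3 -c "
from h import *
im=FL();tray(im);cv2.imwrite('pics/top6.png',im)"
```

```text
t35.48 lifter F on tool x -0.11 y 2.11 z -4.99 | M x 0.34 y 0.42 z 0.16 z 161.6
spool (0.7969094514846802, (10, 20))
```

Request:
step_arm(
  plan=[
    [[0, 0, 0, 0, -1], [0, 0, 0, 0, -1], [0, 0, 0, 0, -1], [0, 0, 0, 0, -1], [0, 0, 0, 0, -1], [0, 0, 0, 0, -1], [0, 0, 0, 0, -1], [0, 0, 0, 0, -1]],
  ],
)

```text
t: 36.15
eef_pos: [459.6, 152.5, 161.6]
tcp_rot: [3.142, 0.0, -2.374]
ft_force: [-2.1, 2.1, -5.8]
opening: 0.207
grip_force: 30.0
```

Request:
step_arm(
  plan=[
    [[0, 0, 0, 0, -1], [0, 0, 0, 0, -1], [0, 0, 0, 0, -1], [0, 0, 0, 0, -1], [0, 0, 0, 0, -1], [0, 0, 0, 0, -1], [0, 0, 0, 0, -1], [0, 0, 0, 0, -1]],
  ],
)

```text
t: 36.82
eef_pos: [459.6, 152.5, 161.7]
tcp_rot: [3.142, 0.0, -2.374]
ft_force: [-1.5, 1.7, -5.9]
opening: 0.205
grip_force: 30.0
```

Request:
step_arm(
  plan=[
    [[0, 0, 0, 0, -1], [0, 0, 0, 0, -1], [0, 0, 0, 0, -1], [0, 0, 0, 0, -1], [0, 0, 0, 0, -1], [0, 0, 0, 0, -1], [0, 0, 0, 0, -1], [0, 0, 0, 0, -1]],
  ],
)

```text
t: 37.48
eef_pos: [459.6, 152.5, 161.7]
tcp_rot: [3.142, 0.0, -2.374]
ft_force: [-1.5, 0.9, -5.9]
opening: 0.212
grip_force: 30.0
```

```bash
cat >> h.py <<'E'
def step(im,f):
    a=cv2.cvtColor(cv2.imread(f),6).astype(np.float32);g=cv2.cvtColor(im,6).astype(np.float32);s=np.s_[115:185,262:325]
    print("vs",f,"shift",np.round(cv2.phaseCorrelate(a[s],g[s],cv2.createHanningWindow((63,70),5))[0],2),"absdiff",np.abs(a[s]-g[s]).mean().round(2))
E
python3 -c "
from h import *
im=FL();tray(im);step(im,'pics/top6.png');cv2.imwrite('pics/top7.png',im)"
```

```text
t37.73 lifter F on tool x -0.13 y 1.94 z -5.39 | M x 0.32 y 0.43 z 0.15 z 161.6
spool (0.7981729507446289, (10, 20))
vs pics/top6.png shift [ 0.16 -0.08] absdiff 1.29
```

Request:
step_arm(
  plan=[
    [[0, 0, 0, 0, -1], [0, 0, 0, 0, -1], [0, 0, 0, 0, -1], [0, 0, 0, 0, -1], [0, 0, 0, 0, -1], [0, 0, 0, 0, -1], [0, 0, 0, 0, -1], [0, 0, 0, 0, -1]],
  ],
)

```text
t: 38.4
eef_pos: [459.6, 152.5, 161.7]
tcp_rot: [-3.142, 0.0, -2.374]
ft_force: [-1.7, 0.9, -5.6]
opening: 0.208
grip_force: 30.0
```

```bash
python3 -c "
from h import *
im=FL();step(im,'pics/top7.png')
X=onz('top',(314,143),160)
for d in (0,60,70,80,90,100): print(d,proj('top',X-[0,0,d]).round(1))"
```

```text
t38.65 lifter F on tool x 0.14 y 2.33 z -5.72 | M x 0.32 y 0.42 z 0.17 z 161.7
vs pics/top7.png shift [-0.04  0.01] absdiff 1.28
0 [314. 143.]
60 [313.9 150. ]
70 [313.9 151.2]
80 [313.9 152.2]
90 [313.9 153.3]
100 [313.9 154.3]
```

The tray has stopped: no motion for 3 s and a 10 px shift, about 80 mm. I'll lower the pawl gently, then draw the bar out.

Request:
step_arm(
  plan=[
    [[0, 0, 1, 0, -1], [0, 0, 2, 0, -1], [0, 0, 3, 0, -1], [0, 0, 4, 0, -1], [0, 0, 5, 0, -1], [0, 0, 6, 0, -1], [0, 0, 7, 0, -1], [0, 0, 7, 0, -1]],
  ],
)

```text
t: 39.32
eef_pos: [459.6, 152.5, 154.5]
tcp_rot: [3.142, 0.0, -2.374]
ft_force: [0.4, 0.6, -0.9]
opening: 0.211
grip_force: 30.0
```

Request:
step_arm(
  plan=[
    [[0, 1.5, 0.5, 0, -1], [0, 3, 1, 0, -1], [0, 4, 1.5, 0, -1], [0, 4, 2, 0, -1], [0, 4, 2, 0, -1]],
  ],
)

```text
t: 39.73
eef_pos: [456.7, 155.5, 152.6]
tcp_rot: [3.142, 0.0, -2.374]
ft_force: [-0.1, -0.2, -1.4]
opening: 0.208
grip_force: 30.0
```

```bash
python3 -c "
from h import *
FL()"
```

```text
t39.98 lifter F on tool x -0.10 y 0.07 z -0.35 | M x -0.02 y 0.01 z 0.01 z 152.7
```

Free, with no load. Withdrawing, then heading back to the rest.

Request:
step_arm(
  plan=[
    [[3, 0, 0, 0, -1], [8, 0, 0, 0, -1], [14, 0, 0, 0, -1], [21, 0, 0, 0, -1], [29, 0, 0, 0, -1], [37, 0, 0, 0, -1], [44, 0, 0, 0, -1], [48, 0, 0, 0, -1]],
  ],
)

```text
t: 40.65
eef_pos: [421.4, 121.4, 152.7]
tcp_rot: [3.141, -0.0, -2.374]
ft_force: [0.1, -0.2, -1.3]
opening: 0.209
grip_force: 30.0
```

```bash
python3 -c "
from h import *
tray(FL());go(509.1,60.9,143,197)"
```

```text
t40.90 lifter F on tool x 0.80 y -0.09 z -0.52 | M x -0.03 y -0.02 z -0.01 z 152.7
spool (0.7974030375480652, (10, 20))
t40.90 pos [422.6 122.1 152.7] rot [-1.7999e+02  2.0000e-02 -1.3603e+02] F [-0.25  0.12 -1.74] | shift x -19.7 y -104.2 z 9.7 turn 26.97
```

Request:
step_arm(
  plan=[
    [[6, -14, 0, 3, -1], [10, -30, 0, 9, -1], [9, -48, 0, 15, -1], [5, -66, 0, 21, -1], [-1, -82, 0, 25, -1], [-8, -95, 0, 27, -1], [-15, -104, 8, 27, -1], [-19.7, -104.2, 10, 27, -1]],
  ],
)

```text
t: 41.57
eef_pos: [510.2, 60.3, 141.8]
tcp_rot: [-3.142, 0.0, -2.846]
ft_force: [0.1, -0.3, -1.9]
opening: 0.206
grip_force: 30.0
```

Request:
step_arm(
  plan=[
    [[0, 0, 15, 0, -1], [0, 0, 35, 0, -1], [0, 0, 52, 0, -1], [0, 0, 60, 0, -1], [0, 0, 60, 0, -1], [0, 0, 60, 0, -1]],
  ],
)

```text
t: 42.07
eef_pos: [508.7, 61.1, 82.8]
tcp_rot: [3.141, -0.001, -2.845]
ft_force: [0.2, -0.0, -0.4]
opening: 0.207
grip_force: 30.0
```

```bash
python3 -c "
from h import *
FL();go(509.1,60.9,23.2,197)"
```

```text
t42.32 lifter F on tool x 0.65 y 0.07 z -0.31 | M x -0.04 y -0.00 z -0.01 z 83.4
t42.32 pos [509.1  60.8  83.4] rot [-1.7998e+02  8.0000e-02 -1.6302e+02] F [-0.18  0.08 -1.22] | shift x -0.0 y 0.1 z 60.2 turn -0.02
```

Request:
step_arm(
  plan=[
    [[0, 0, 12, 0, -1], [0, 0, 25, 0, -1], [0, 0, 38, 0, -1], [0, 0, 46, 0, -1], [0, 0, 52, 0, -1], [0, 0, 56, 0, -1], [0, 0, 59, 0, -1], [0, 0, 60, 0, -1]],
  ],
)

```text
t: 42.98
eef_pos: [508.9, 60.9, 23.3]
tcp_rot: [-3.142, 0.001, -2.845]
ft_force: [-5.5, 1.5, 22.1]
opening: 0.211
grip_force: 30.0
```

Request:
step_arm(
  plan=[
    [[0, 0, 0, 0, -1], [0, 0, 0, 0, -0.5], [0, 0, 0, 0, -0.3], [0, 0, 0, 0, -0.1], [0, 0, 0, 0, -0.1], [0, 0, 0, 0, -0.1], [0, 0, 0, 0, -0.1], [0, 0, 0, 0, -0.1]],
  ],
)

```text
t: 43.65
eef_pos: [508.9, 60.8, 22.6]
tcp_rot: [3.142, 0.0, -2.845]
ft_force: [0.5, -0.6, 0.3]
opening: 0.45
grip_force: 0.0
```

```bash
python3 -c "
from h import *
FL();go(509.1,60.9,23.2,197);print(env.state()['grip_force'])"
```

```text
t43.90 lifter F on tool x 0.08 y 0.44 z 1.33 | M x -0.07 y 0.00 z 0.01 z 22.6
t43.90 pos [508.8  60.8  22.6] rot [ 180.      0.   -163.02] F [ 0.21 -0.2   0.43] | shift x -0.3 y 0.0 z -0.6 turn -0.02
0.0
```

Request:
step_arm(
  plan=[
    [[0, 0, -10, 0, -0.1], [0, 0, -30, 0, -0.1], [0, 0, -65, 0, -0.1], [0, 0, -100, 0, -0.1], [0, 0, -135, 0, -0.1], [0, 0, -170, 0, -0.1], [0, 0, -200, 0, -0.1], [0, 0, -220, 0, -0.1]],
  ],
)

```text
t: 44.57
eef_pos: [508.9, 60.8, 246.7]
tcp_rot: [-3.141, 0.004, -2.845]
ft_force: [0.7, -0.4, 0.4]
opening: 0.447
grip_force: 0.0
```

Request:
step_arm(
  plan=[
    [[30, -30, 0, 0, -0.1], [60, -60, 0, 0, -0.1], [80, -90, 0, 0, -0.1], [80, -120, 0, 0, -0.1], [80, -150, 0, 0, -0.1], [80, -180, 0, 0, -0.1], [80, -200, 0, 0, -0.1], [80, -200, 0, 0, -0.1]],
  ],
)

```text
t: 45.23
eef_pos: [491.3, -156.8, 243.1]
tcp_rot: [-3.141, 0.001, -2.848]
ft_force: [-1.2, -0.4, -0.2]
opening: 0.449
grip_force: 0.0
```

```bash
python3 - <<'E'
from h import *
t=env.read_camera("top");s=env.read_camera("scene");cv2.imwrite("pics/top9.png",t);cv2.imwrite("pics/scene9.png",s)
for n,im,(x0,x1,y0,y1) in (("top",t,(365,415,170,255)),("scene",s,(365,440,205,320))):
    a=cv2.cvtColor(cv2.imread(f"pics/{n}0.png"),6).astype(np.float32)[y0:y1,x0:x1];g=cv2.cvtColor(im,6).astype(np.float32)[y0:y1,x0:x1]
    d=np.abs(a-g);print(n,np.round(cv2.phaseCorrelate(a,g)[0],2),"mean",d.mean().round(1),"n>40",(d>40).sum())
    q=np.argwhere(d>40)+[y0,x0];print(q[::max(1,len(q)//12)].tolist())
g=cv2.cvtColor(t,6);P0,P1=np.array([379.4,178.1]),np.array([402.9,246.2]);d=(P1-P0)/np.linalg.norm(P1-P0);n=np.array([-d[1],d[0]])
for k in (14,26,45,65): print(k,[int(cv2.getRectSubPix(g,(1,1),tuple(map(float,P0+d*k+n*v)))[0,0]) for v in range(-12,13)])
g0=cv2.cvtColor(cv2.imread("pics/top0.png"),6)
for im in (g0,g): print([int(cv2.getRectSubPix(im,(1,1),tuple(map(float,P0+d*k+n*.3)))[0,0]) for k in range(-6,80,2)])
E
```

```text
top [0.06 0.15] mean 2.1 n>40 0
[]
scene [0.55 0.02] mean 51.7 n>40 7140
[[205, 365], [213, 370], [221, 418], [232, 385], [243, 385], [252, 375], [261, 422], [271, 410], [281, 405], [291, 401], [301, 439], [312, 370]]
14 [162, 149, 129, 117, 116, 105, 81, 61, 50, 54, 63, 100, 135, 136, 106, 76, 66, 69, 66, 67, 58, 50, 58, 70, 74]
26 [164, 165, 166, 167, 165, 149, 114, 83, 74, 75, 86, 113, 138, 134, 105, 66, 54, 51, 49, 47, 50, 48, 50, 50, 56]
45 [166, 167, 168, 167, 164, 144, 106, 72, 51, 36, 29, 33, 30, 29, 29, 24, 20, 42, 64, 69, 59, 50, 53, 64, 74]
65 [164, 155, 133, 121, 119, 98, 74, 57, 41, 31, 30, 33, 35, 32, 27, 23, 27, 38, 54, 63, 58, 50, 48, 48, 57]
[142, 89, 107, 140, 140, 139, 141, 135, 134, 138, 136, 136, 142, 133, 137, 143, 137, 138, 142, 142, 90, 27, 30, 32, 27, 30, 25, 31, 31, 31, 30, 35, 33, 32, 30, 34, 32, 34, 22, 46, 108, 118, 120]
[144, 89, 106, 138, 138, 137, 144, 136, 135, 137, 136, 135, 140, 135, 137, 138, 138, 139, 141, 143, 101, 31, 25, 34, 26, 27, 33, 34, 33, 32, 31, 28, 26, 30, 30, 38, 34, 30, 31, 42, 111, 118, 122]
```

The top view of the bar in its rest matches the start picture, with no pixel differing by more than 40, and the tray stayed down. Handing in.

```bash
python3 -c "
from h import *
print(env.job_done())"
```

```text
the job is handed in; nothing more can be done
None
```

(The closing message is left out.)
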